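# Weigh a set of soapstone seals in their carrier

### The job

Check the spring balance first: set the brass check weight gently in the centre of its pan, let it settle, then put it back fully on its cork coaster. Next set the empty wooden carrier centred on the pan and load every squat round seal upright into it, one to a well, letting go so that the full set settles on the balance. Then lift the loaded carrier back to the middle of the silicone mat, leaving the weight on its coaster, the pan empty and never driven down to its stop, and the jar, brush rest and tall seal where they are.

Things in the scene. Friction and masses are not known exactly. Their poses are not given: they have to be found in the camera images.
- scale: white spring balance, fixed; housing 150 x 150 mm, 66 mm high, with a round dial on its far side; origin at the centre of its underside on the shelf, z up
- pan_top (a point): centre of the top face of the balance's flat round steel pan (diameter 180 mm, no rim, 4 mm thick), 100 mm above the shelf when empty; it sinks with the pan
- pan (a joint): how far the sprung pan is pressed down, m: 0 empty, about 0.0098 under the check weight (500 N/m), stop at 0.030; coming within 2 mm of the stop (over 0.028) counts as driven down to it
- weight: brass check weight, 500 g: cylinder of 46 mm diameter and 34 mm height with a 20 mm diameter knob on a neck above it (knob from 43 to 58 mm up); origin at the centre of its underside, z up; starts on the coaster
- coaster: round cork coaster, fixed flat on the shelf, diameter 96 mm, 5 mm thick; origin at the centre of its underside
- mat: square dark grey hard silicone mat, fixed flat on the shelf, 190 x 190 mm, 5 mm thick; origin at the centre of its underside, sides along its x and y
- carrier: light wooden carrier, 240 g: square plate 124 x 124 mm, 16 mm thick, with four square wells 38 x 38 mm, 11 mm deep, at x, y = +-34 mm, and an upright square handle post 20 x 20 mm in the middle whose top is 78 mm above the underside; origin at the centre of its underside, z up, x and y along its sides and the faces of the post; starts empty on the mat
- carrier_grip (a point): point on the axis of the carrier's handle post, 63 mm above the carrier's underside, good to grip at
- well0 (a point): centre of the floor of well 0 of the carrier, 5 mm above the carrier's underside
- well1 (a point): centre of the floor of well 1 of the carrier, 5 mm above the carrier's underside
- well2 (a point): centre of the floor of well 2 of the carrier, 5 mm above the carrier's underside
- well3 (a point): centre of the floor of well 3 of the carrier, 5 mm above the carrier's underside
- seal0: squat round grey soapstone seal, 30 mm diameter, 36 mm tall with a bevelled top, about 55 g, standing on the shelf; origin at the centre of its underside, z up; two to four of the four are present, the others are None
- seal1: squat round grey soapstone seal, 30 mm diameter, 36 mm tall with a bevelled top, about 55 g, standing on the shelf; origin at the centre of its underside, z up; two to four of the four are present, the others are None
- seal2: squat round grey soapstone seal, 30 mm diameter, 36 mm tall with a bevelled top, about 55 g, standing on the shelf; origin at the centre of its underside, z up; two to four of the four are present, the others are None
- seal3: squat round grey soapstone seal, 30 mm diameter, 36 mm tall with a bevelled top, about 55 g, standing on the shelf; origin at the centre of its underside, z up; two to four of the four are present, the others are None
- jar: bystander: ivory ceramic jar, 84 mm across, 110 mm tall, at the back of the shelf; origin at the centre of its underside
- brush_rest: bystander: white porcelain brush rest, 35 x 120 mm, 26 mm high; origin at the centre of its underside
- tall_seal: bystander: finished grey soapstone seal, 34 x 34 mm square and 90 mm tall with a ball top; origin at the centre of its underside; not one of those to weigh
There are look-alikes about, which are no part of the job. Of the things like the weight, leave any that is blue or orange; of the rest the smaller one is meant.

How it is judged:
By the outcome, as a careful person would: the job done as asked, in the order asked, and still so for the second after the job is handed in, with the robot touching nothing.
Of seal0, seal1, seal2, seal3 only 2 to 4 are there at a start; the rules pass over those that are not, and their reading is None.
At some moment in a run one of weight, seal0, seal1, seal2, seal3 may be knocked a few centimetres aside while the robot is not near it.
It also fails if it takes over 210 s, if anything falls off the work surface, if the arm or the gripper's body presses on something with over 40 N, if the wrist force passes 120 N, or if a joint passes its speed limit or range.

### The arm

A 7-joint arm with a two-finger parallel gripper is mounted at the origin on the work surface. World frame = base frame: x ahead of the robot, y to its left, z up, the work surface at z = 0. Lengths are in m, angles in rad, forces in N, time in s.
With the tool pointing down it reaches from about 0.4 to 0.85 m from the base axis. Payload 10.4 kg.
Tool frame: the origin (TCP) lies between the finger pads; the fingertips stand 17 mm ahead of it and the grasp point (between the pads) lies 2 mm behind it; x points along the fingers, y is the direction in which the jaws open and shut, and the axes are right-handed (so a half turn about x gives the same grasp; the last joint's range is limited). The gripper opens to 87 mm and grips with 3 to 60 N. Pads are 19 mm wide; open, the fingers measure 117 mm over their backs; the gripper's body (75 mm by 190 mm) begins 51 mm behind the grasp point.
Start: joints at [-1.265, 0.332, -0.065, 1.46, 0.022, 1.35, -0.088], TCP at [0.202, 0.592, 0.24] pointing down, gripper open.
Joint ranges: [-2.6, 2.6], [-0.5, 2.12], [-1.47, 1.34], [0.16, 2.42], [-1.27, 4.41], [0.06, 2.06], [-2.6, 2.6]. Speed limits (rad/s): [2.22, 2.22, 2.79, 2.79, 3.14, 3.14, 3.14].

### API

Orientations are given as a unit quaternion [x, y, z, w].
In Python, from bench import r, optics, close_job gives the robot as it stands.
- The arm moves only by the shell command python3 -m inch 'ROWS' [OPENING] [FORCE]. ROWS is JSON, a list of rows, each an object with "translation": the shift along the tool's x, y, z in cm, a list of three; "spin": the turn about the tool's x in degrees. In form: [{"translation": [tx, ty, tz], "spin": spin}, ...]. A call has 1 to 20 rows; each row shifts and turns the pose as measured when the row begins, along the tool's axes as they then stand; what a row does not reach is not made up. A row lasts 1/8 s, in which the tool goes at most 62.5 mm and 10.7 degrees, less where a joint would pass 70% of its speed; a pose out of reach is approached as far as the arm can. A call is refused whole if a number of a shift passes 6.25 or a number of a turn 10.7, either way. A call with a gripper value outside its range is refused whole. OPENING is the closure, from 0 (fully open) to 1 (shut), set as the call begins (- or left out, the last holds). The fingers move at their own pace and stop on an object; FORCE is the grip in N (left out, the last holds). Time passes only in rows, so rows that do not move let the fingers close. It gives the time, the measured TCP pose, the force and the opening at its end, in the units of the state.
- r.read_state(): the state, without advancing time (a new reading comes with each control period).
- optics.camera(name): name is "scene" or "top" or "wrist"; returns the picture (420x560x3 uint8, red, green, blue); there is no depth.
- optics.camera_model(name): a dict with "camera_matrix" (3x3 intrinsics, pixels), "world_from_camera" (4x4, takes a point from camera to world coordinates); the wrist camera has in their place "tool_from_camera" (4x4, takes a point from camera to tool coordinates, whose origin is the TCP and whose axes are the tool frame's). Camera axes: x right, y down, z forward; pixel columns grow to the right and rows downward; lengths in m; the calibration is good to about 2 mm. The wrist camera is an equidistant fisheye: a pixel r from the principal point sees the ray r / f radians off the axis. A picture is of the moment at which its call begins: read the wrist's pose just before it. camera_model takes no time and is no camera call.
- close_job(): hands the job in, once; it reports no verdict.
The state is a dict: "time": time; "joint_positions": joint angles; "joint_vel": joint speeds; "joint_torque": joint torques, N m; "ee_pos": TCP position; "eef_rot": TCP orientation; "ft_force": force on the tool from outside, world axes, zero at the start; "torque": the same for the moment, N m; "width": finger opening in m.
Only numpy, scipy, OpenCV 4.12 (cv2) and the standard library are available. Lean on these libraries where they do the work, as an engineer would, in place of code of your own. Each camera call takes 0.05 s, during which the arm holds its last target.

## Working session

There is one attempt and no reset: what is moved stays moved. The work goes in short steps, Python scripts to look and compute and a shell command to move; the robot and the scene stay as the last step left them, time stands still between calls to the robot, and variables do not carry over. Pictures are saved under pics/ and viewed, and the job is handed in when it is done.

```bash
ls; mkdir -p pics; python3 - <<'E'
from bench import r, optics
import cv2, numpy as np
print(r.read_state())
for n in ["scene","top","wrist"]:
    im=optics.camera(n); cv2.imwrite(f"pics/a_{n}.png",im[:,:,::-1])
    m=optics.camera_model(n); print(n,{k:np.round(v,4).tolist() if not isinstance(v,str) else v for k,v in m.items()})
E
```

```text
pics
{'time': 0.0, 'joint_positions': array([-1.26459155,  0.3328713 , -0.06473246,  1.4609817 ,  0.02161255,
        1.34991675, -0.08850171]), 'joint_vel': array([-2.08110404e-03, -3.73372962e-04, -6.69747427e-04, -4.92527806e-05,
       -6.69527701e-04,  1.15774771e-03,  1.05546527e-03]), 'joint_torque': array([ 3.82143189e-04, -6.23262620e+01,  2.49605061e-02, -3.89905179e+01,
       -6.11745659e-02,  3.97166319e-02,  1.59131578e-04]), 'ee_pos': array([0.20168648, 0.59115371, 0.2387351 ]), 'eef_rot': array([ 0.1151883 ,  0.69763551, -0.11622842,  0.6975151 ]), 'ft_force': array([ 0.12271299, -0.028022  , -0.76856176]), 'torque': array([ 0.0063275 , -0.00961368,  0.00282909]), 'width': 0.08705778423967643}
scene {'camera_matrix': [[503.5287, 0.0, 279.8676], [0.0, 503.5287, 215.1978], [0.0, 0.0, 1.0]], 'world_from_camera': [[0.744, 0.3635, -0.5607, 1.2571], [0.6682, -0.4005, 0.627, -0.7208], [0.0033, -0.8411, -0.5408, 0.7305], [0.0, 0.0, 0.0, 1.0]]}
top {'camera_matrix': [[516.0263, 0.0, 276.5433], [0.0, 516.0263, 212.4317], [0.0, 0.0, 1.0]], 'world_from_camera': [[0.0165, -0.9749, 0.2219, 0.3134], [-0.9999, -0.0166, 0.0012, 0.0021], [0.0025, -0.2219, -0.9751, 1.3047], [0.0, 0.0, 0.0, 1.0]]}
wrist {'camera_matrix': [[325.1923, 0.0, 281.7291], [0.0, 325.1923, 204.3113], [0.0, 0.0, 1.0]], 'tool_from_camera': [[-0.0009, -0.2978, 0.9546, -0.1442], [1.0, -0.0002, 0.0009, 0.001], [-0.0001, 0.9546, 0.2978, -0.083], [0.0, 0.0, 0.0, 1.0]]}
```

View pics/a_scene.png

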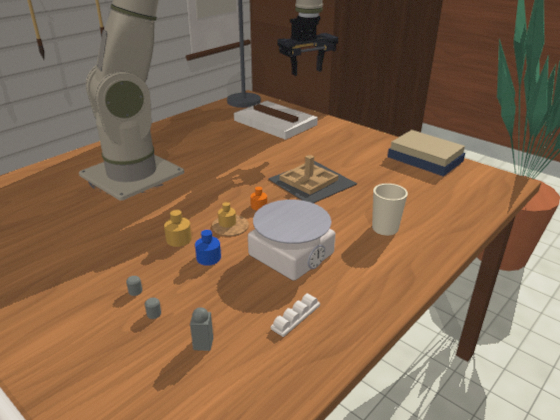

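View pics/a_top.png

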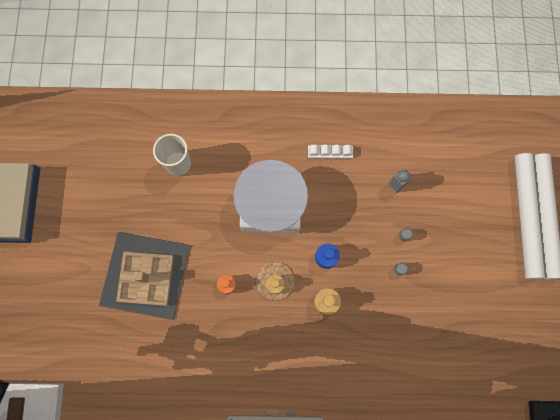

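View pics/a_wrist.png

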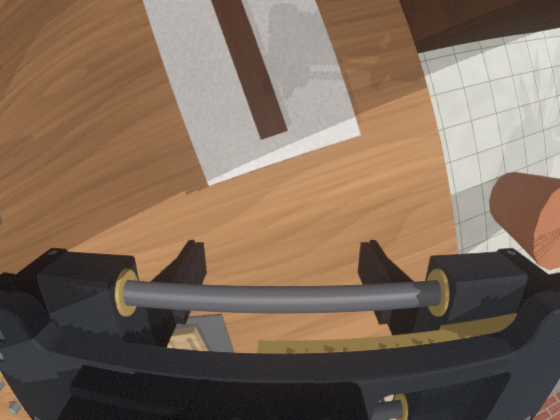

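The scene shows a small brass weight on the coaster (227,215) and a larger brass one (177,230). There is also a blue one (207,247), an orange one (259,200), and two squat seals at (134,286) and (153,308). I'll enlarge to confirm.

```bash
cat > h.py <<'E'
from bench import r, optics
import cv2, numpy as np
from scipy.spatial.transform import Rotation as R
M={n:optics.camera_model(n) for n in ("scene","top","wrist")}
def ray(n,u,v):
    K=M[n]["camera_matrix"];T=M[n]["world_from_camera"]
    d=T[:3,:3]@np.array([(u-K[0,2])/K[0,0],(v-K[1,2])/K[1,1],1]);return T[:3,3],d/np.linalg.norm(d)
def plane(n,u,v,z):
    o,d=ray(n,u,v);return o+d*(z-o[2])/d[2]
def proj(n,p):
    K=M[n]["camera_matrix"];T=np.linalg.inv(M[n]["world_from_camera"]);c=T[:3,:3]@np.asarray(p)+T[:3,3];q=K@c;return q[:2]/q[2]
def wray(u,v,st):
    K=M["wrist"]["camera_matrix"];T=M["wrist"]["tool_from_camera"]
    x,y=u-K[0,2],v-K[1,2];rr=np.hypot(x,y);a=rr/K[0,0]
    d=np.array([np.sin(a)*x/rr,np.sin(a)*y/rr,np.cos(a)]) if rr>0 else np.array([0,0,1.])
    Rt=R.from_quat(st["eef_rot"]).as_matrix()
    return Rt@T[:3,3]+st["ee_pos"],Rt@T[:3,:3]@d
def tri(*rays):
    A=0;b=0
    for o,d in rays:
        P=np.eye(3)-np.outer(d,d);A=A+P;b=b+P@o
    p=np.linalg.solve(A,b);return p,[float(np.linalg.norm(np.cross(p-o,d))) for o,d in rays]
def delta(tgt,st=None):
    st=st or r.read_state();return R.from_quat(st["eef_rot"]).as_matrix().T@(np.asarray(tgt)-st["ee_pos"])*100
def save(name,im,box=None,s=1):
    if box: im=im[box[1]:box[3],box[0]:box[2]]
    cv2.imwrite(f"pics/{name}.png",cv2.resize(im,None,fx=s,fy=s,interpolation=cv2.INTER_CUBIC)[:,:,::-1])
E
python3 - <<'E'
from h import *
a=cv2.imread("pics/a_scene.png")[:,:,::-1];b=cv2.imread("pics/a_top.png")[:,:,::-1]
A=cv2.resize(a[170:350,110:350],None,fx=3.2,fy=3.2,interpolation=2)
save("a_s3",A)
save("a_t3",b,(90,220,430,330),2.3)
E
```

```text
(no output)
```

View pics/a_s3.png

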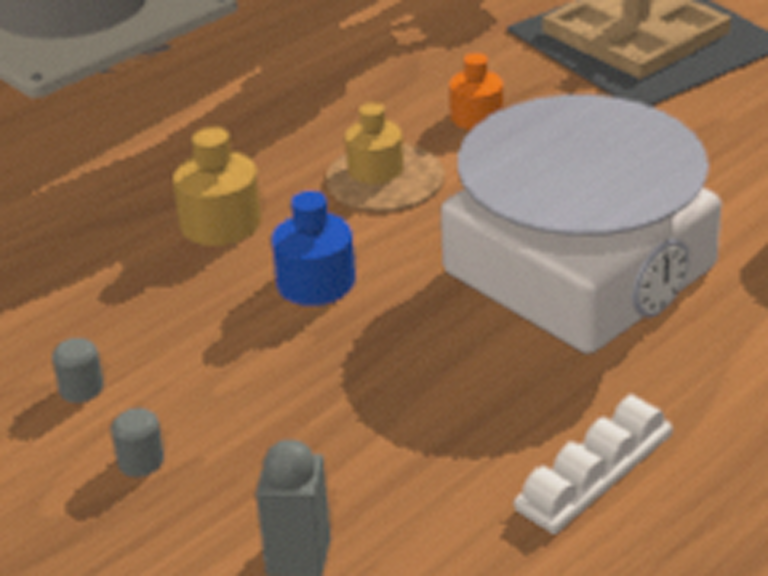

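View pics/a_t3.png

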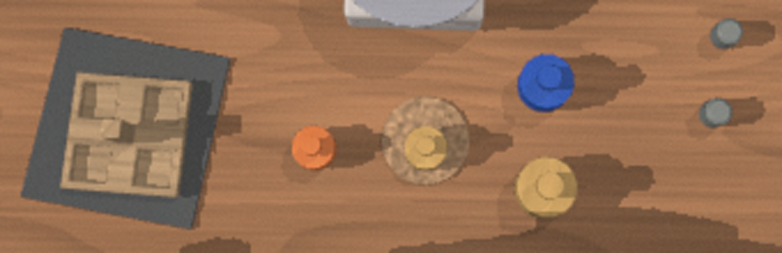

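The weight meant is the smaller brass one, on the coaster: scene (227,215), top (275,283). The other non-blue, non-orange one at top (327,301) is larger. Two squat seals are present, at top (406,234) and (401,269). Next I'll measure positions.

```bash
python3 - <<'E'
from h import *
a=cv2.imread("pics/a_scene.png");b=cv2.imread("pics/a_top.png")
def p(name,s,t):
    q,e=tri(ray("scene",*s),ray("top",*t));print(name,q.round(4),np.round(e,4))
S=lambda x,y:(110+(x+.5)/3.2-.5,170+(y+.5)/3.2-.5)
T=lambda x,y:(90+(x+.5)/2.3-.5,220+(y+.5)/2.3-.5)
p("weight knobtop",S(372,111),T(429,145))
p("seal a top",S(77,349),T(715,112)) 
p("seal b top",S(136,420),T(727,33))
p("post?",(309,157),T(108,128))
# pan: fit ellipses
for n,im,box in(("scene",a,(245,195,340,250)),("top",b,(225,155,315,235))):
    hsv=cv2.cvtColor(im,cv2.COLOR_BGR2HSV)
    m=cv2.inRange(hsv,(100,20,90),(140,90,220)); mm=np.zeros_like(m);x0,y0,x1,y1=box;mm[y0:y1,x0:x1]=m[y0:y1,x0:x1]
    c=max(cv2.findContours(mm,0,1)[0],key=cv2.contourArea);h=cv2.convexHull(c);print(n,cv2.fitEllipse(h),cv2.contourArea(c));
    (u,v),_,_=cv2.fitEllipse(h);print(plane(n,u,v,.1).round(4))
    globals()[n]=(u,v)
p("pan",scene,top)
# brass mask in top
hsv=cv2.cvtColor(b,cv2.COLOR_BGR2HSV)
print(hsv[283,275],hsv[234,406],hsv[301,327],hsv[260,150],hsv[245,120],hsv[270,270])
# carrier/mat corners in top
m=cv2.inRange(hsv,(0,0,0),(180,110,75))
m[:, :90]=0;m[:,200:]=0;m[:220]=0;m[330:]=0
cs=sorted(cv2.findContours(m,0,1)[0],key=cv2.contourArea)[-1]
h=cv2.convexHull(cs);print(cv2.contourArea(h),cv2.approxPolyDP(h,6,True).reshape(-1,2).tolist())
save("a_mat",b[:,:,::-1],(95,225,195,325),6);save("a_mats",a[:,:,::-1],(260,145,360,205),7)
E
```

```text
weight knobtop [0.4243 0.0024 0.059 ] [0.0011 0.0011]
seal a top [ 0.4665 -0.3062  0.0291] [0.0006 0.0006]
seal b top [ 0.5533 -0.322   0.0293] [0.0001 0.0001]
post? [0.4325 0.3314 0.0766] [0.0021 0.0021]Traceback (most recent call last):
  File "<stdin>", line 15, in <module>
ValueError: max() iterable argument is empty
```

```bash
python3 - <<'E'
from h import *
a=cv2.imread("pics/a_scene.png");b=cv2.imread("pics/a_top.png")
hs=cv2.cvtColor(a,cv2.COLOR_BGR2HSV);hsv=cv2.cvtColor(b,cv2.COLOR_BGR2HSV)
print("pan",hs[220,290],hs[235,300],hsv[195,270],hsv[175,270],hs[255,270],hsv[229,270])
print("w,seal,big,mat,carr,cork",*[hsv[y,x] for y,x in((283,275),(234,406),(301,327),(245,125),(300,140),(270,270))])
save("a_mat",b[:,:,::-1],(95,225,195,325),6);save("a_mats",a[:,:,::-1],(260,145,360,205),7)
E
```

```text
pan [132   8 170] [120   5 170] [135  12 173] [125   9 175] [ 13  26 159] [125   9 169]
w,seal,big,mat,carr,cork [ 18 131 211] [ 36   9 135] [ 18 129 211] [50  9 87] [ 16  95 188] [ 15 104 179]
```

View pics/a_mat.png

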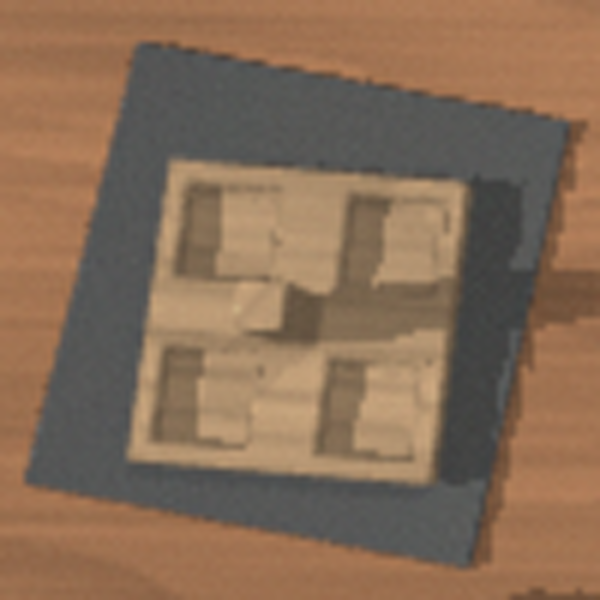

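View pics/a_mats.png

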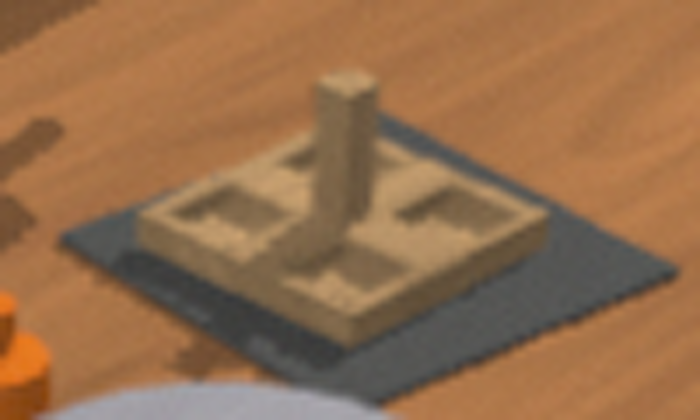

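```bash
python3 - <<'E'
from h import *
a=cv2.imread("pics/a_scene.png");b=cv2.imread("pics/a_top.png")
T=lambda x,y:(95+(x+.5)/6-.5,225+(y+.5)/6-.5)
S=lambda x,y:(260+(x+.5)/7-.5,145+(y+.5)/7-.5)
def quad(name,pts,z):
    P=np.array([plane("top",*T(*q),z)[:2] for q in pts]);e=np.roll(P,-1,0)-P
    print(name,P.mean(0).round(4),np.linalg.norm(e,axis=1).round(4),(np.degrees(np.arctan2(e[:,1],e[:,0]))%90).round(1))
quad("mat",[(138,43),(572,122),(470,566),(26,484)],.005)
quad("carr",[(171,160),(466,180),(434,483),(129,459)],.021)
print("post", plane("top",*T(259,306),.083).round(4), *[x for x in [tri(ray("scene",*S(348,80)),ray("top",*T(259,306)))]])
# carrier corners two view: scene near-left/right/bottom corners top face
for nm,s,t in (("right/..",(550,212),(171,160)),("bot",(352,318),(466,180)),("left",(140,214),(434,483))):
    print(nm,tri(ray("scene",*S(*s)),ray("top",*T(*t))))
for n,im,box in(("scene",a,(245,195,340,250)),("top",b,(225,155,315,235))):
    hsv=cv2.cvtColor(im,cv2.COLOR_BGR2HSV)
    m=cv2.inRange(hsv,(100,3,100),(150,60,220)); mm=np.zeros_like(m);x0,y0,x1,y1=box;mm[y0:y1,x0:x1]=m[y0:y1,x0:x1]
    if n=="top": mm[223:]=0
    c=max(cv2.findContours(mm,0,1)[0],key=cv2.contourArea);h=cv2.convexHull(c);el=cv2.fitEllipse(h)
    print(n,np.round(el[0]+el[1]+el[2:],1),plane(n,*el[0],.1).round(4));globals()[n]=el[0]
    save("p_"+n,np.dstack([mm]*3)[y0:y1,x0:x1],None,5)
print("pan",tri(ray("scene",*scene),ray("top",*top)))
# seals + coaster
hsv=cv2.cvtColor(b,cv2.COLOR_BGR2HSV)
m=cv2.inRange(hsv,(0,0,60),(180,60,200))
for c in cv2.findContours(m[150:300,385:425].copy(),0,1)[0]:
    if cv2.contourArea(c)>30: print("graybox",cv2.boundingRect(c),cv2.minEnclosingCircle(c),cv2.contourArea(c))
save("a_seals",b[:,:,::-1],(380,150,430,300),4)
save("a_co",b[:,:,::-1],(245,255,305,310),9)
E
```

```text
mat [0.4433 0.3319] [0.1894 0.1878 0.1878 0.1884] [80.6 80.2 80.8 80.7]
carr [0.434  0.3279] [0.1238 0.1248 0.1255 0.1236] [87.1 87.5 86.5 86.8]
post [0.4329 0.3287 0.083 ] (array([0.4329958 , 0.32921381, 0.08023966]), [0.0002996361833472836, 0.0002996361833472506])
right/.. (array([0.49939671, 0.38719861, 0.01881713]), [0.00012992266276617038, 0.00012992266276628929])
bot (array([0.49266278, 0.26299723, 0.01714605]), [0.0010161077155757634, 0.0010161077155758063])
left (array([0.36875649, 0.26966704, 0.01716336]), [0.0006260206515934972, 0.0006260206515936612])
scene [291.7 221.   43.1  76.3  90.5] [0.6398 0.0101 0.1   ]
top [270.2 195.3  70.8  73.2  86.8] [0.6297 0.0195 0.1   ]
pan (array([0.63178136, 0.0196266 , 0.09178522]), [4.103335169697163e-05, 4.103335169689963e-05])
graybox (9, 113, 14, 12) ((15.5, 118.5), 6.96429443359375) 118.5
graybox (14, 78, 14, 13) ((20.338708877563477, 84.08064270019531), 6.978772163391113) 119.5
graybox (4, 18, 23, 24) ((14.5, 29.5), 12.020915031433105) 271.0
```

View pics/a_co.png

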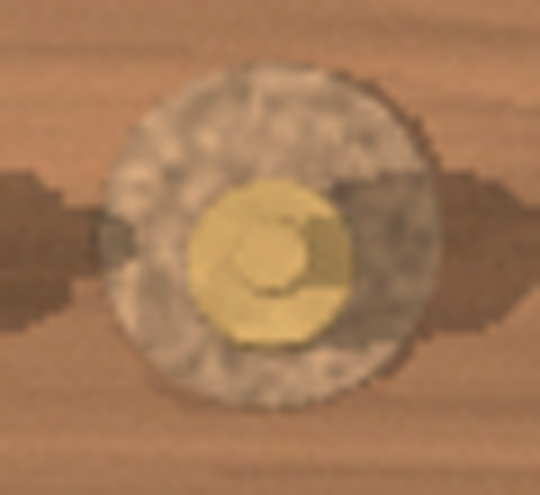

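View pics/a_seals.png

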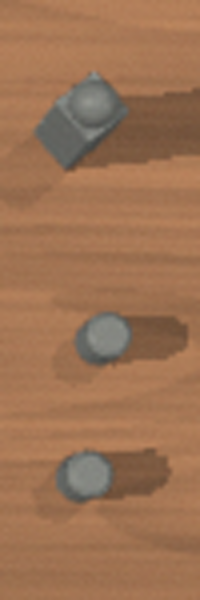

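View pics/p_top.png

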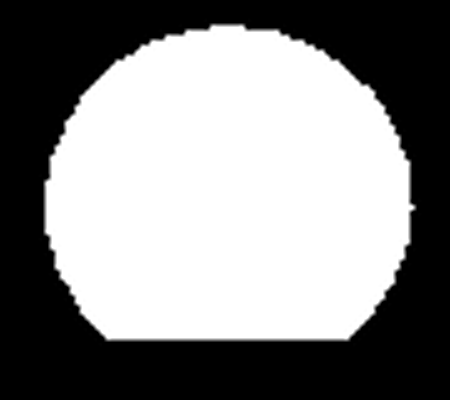

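```bash
python3 - <<'E'
from h import *
from scipy.optimize import least_squares
a=cv2.imread("pics/a_scene.png");b=cv2.imread("pics/a_top.png")
def circ(P):
    f=least_squares(lambda q:np.hypot(P[:,0]-q[0],P[:,1]-q[1])-q[2],[*P.mean(0),.09],loss="soft_l1",f_scale=.001);return f.x.round(4)
for n,im,box in(("scene",a,(240,195,345,250)),("top",b,(225,155,315,235))):
    hsv=cv2.cvtColor(im,cv2.COLOR_BGR2HSV)
    m=cv2.inRange(hsv,(100,3,100),(150,60,220)); mm=np.zeros_like(m);x0,y0,x1,y1=box;mm[y0:y1,x0:x1]=m[y0:y1,x0:x1]
    c=max(cv2.findContours(mm,0,1)[0],key=cv2.contourArea).reshape(-1,2)
    c=c[c[:,1]<(205 if n=="top" else 222)]
    for z in(.09,.1): print(n,z,circ(np.array([plane(n,u,v,z)[:2] for u,v in c])))
T=lambda x,y:(245+(x+.5)/9-.5,255+(y+.5)/9-.5)
print("coaster",plane("top",*T(271,236),.005),plane("top",*T(271+168,236),.005))
print("weight body",plane("top",*T(270,264),.039),plane("top",*T(270+82,264),.039)," knob",plane("top",*T(270,252),.063))
for c,(x,y) in(("sa",(86,475)),("sb",(106,336))):
    print(c,plane("top",380+(x+.5)/4-.5,150+(y+.5)/4-.5,.036))
st=r.read_state();print(R.from_quat(st["eef_rot"]).as_matrix().round(3))
E
```

```text
scene 0.09 [0.6258 0.0265 0.0873]
scene 0.1 [0.6356 0.0149 0.0859]
top 0.09 [0.6338 0.0198 0.088 ]
top 0.1 [0.6312 0.0196 0.0873]
coaster [0.43332985 0.00552962 0.005     ] [ 0.43411193 -0.04127368  0.005     ]
weight body [0.42263524 0.00557949 0.039     ] [ 0.42300614 -0.01663674  0.039     ]  knob [0.42373617 0.00556795 0.063     ]
sa [ 0.46606894 -0.30534972  0.036     ]
sb [ 0.55328471 -0.32108069  0.036     ]
[[-0.     0.323  0.946]
 [-0.001  0.946 -0.323]
 [-1.    -0.001  0.   ]]
```

```bash
cat > go.py <<'E'
import sys
from h import *
st=r.read_state();m=R.from_quat(st["eef_rot"]).as_matrix()
yaw=np.degrees(np.arctan2(m[1,1],m[0,1]))
t=[float(x) for x in sys.argv[1:4]]
print("t",round(st["time"],2),"pos",st["ee_pos"].round(4),"yaw",yaw.round(1),"tilt",m[:,0].round(3),"w",round(st["width"],4),"F",st["ft_force"].round(2),"q",st["joint_positions"].round(2))
d=delta(t,st);print("delta cm",d.round(2))
if len(sys.argv)>4: print("spin",round(yaw-float(sys.argv[4]),1))
E
python3 go.py 0.36 0.004 0.2 87
```

```text
t 0.15 pos [0.2017 0.5913 0.239 ] yaw 71.2 tilt [-0.    -0.001 -1.   ] w 0.0867 F [0.27 0.38 0.19] q [-1.26  0.33 -0.06  1.46  0.02  1.35 -0.09]
delta cm [  3.95 -50.47  33.94]
spin -15.8
```

```bash
python3 go.py 0.425 0.005 0.2 87 | tail -2; python3 -m inch '[{"translation":[0.3,-3.5,4.2],"spin":0},{"translation":[0.3,-4.5,4.2],"spin":0},{"translation":[0.3,-4.5,4.2],"spin":0},{"translation":[0.3,-4.5,4.2],"spin":0},{"translation":[0.3,-4.5,4.0],"spin":0},{"translation":[0.3,-4.5,4.0],"spin":0},{"translation":[0.3,-4.5,4.0],"spin":0},{"translation":[0.3,-4.5,3.5],"spin":0},{"translation":[0.3,-4.5,3],"spin":0},{"translation":[0.3,-4.5,2],"spin":0}]' 0 20; python3 go.py 0.425 0.005 0.2 87
```

```text
delta cm [  3.95 -48.27  40.06]
spin -15.8
time: 1.4
ee_pos: [0.4166, 0.0411, 0.2063]
eef_rot: [0.114, 0.698, -0.114, 0.697]
ft_force: [-0.2, 0.1, 0.4]
width: 0.0871
t 1.4 pos [0.4166 0.0411 0.2063] yaw 71.5 tilt [-0.001 -0.    -1.   ] w 0.0871 F [-0.16  0.14  0.42] q [-0.68 -0.14  0.44  2.03  0.06  1.24  0.98]
delta cm [ 0.62 -3.15  1.94]
spin -15.5
```

```bash
python3 -m inch '[{"translation":[0.3,-3.1,1.9],"spin":0},{"translation":[0.3,0,0],"spin":-8},{"translation":[0,0,0],"spin":-7.5},{"translation":[0,0,0],"spin":0}]'; python3 go.py 0.425 0.005 0.2 87; python3 - <<'E'
from h import *
import pickle
st=r.read_state();im=optics.camera("wrist");pickle.dump((st,im),open("w1.pkl","wb"));save("w1",im)
E
```

```text
time: 1.9
ee_pos: [0.4243, -0.0002, 0.1997]
eef_rot: [0.02, 0.707, -0.019, 0.706]
ft_force: [-0.6, -0.2, 0.5]
width: 0.0872
t 1.9 pos [ 4.243e-01 -2.000e-04  1.997e-01] yaw 86.9 tilt [-0.002  0.001 -1.   ] w 0.0872 F [-0.63 -0.15  0.48] q [-0.66 -0.13  0.52  2.03  0.07  1.22  1.35]
delta cm [-0.03  0.52  0.04]
spin -0.1
```

View pics/w1.png

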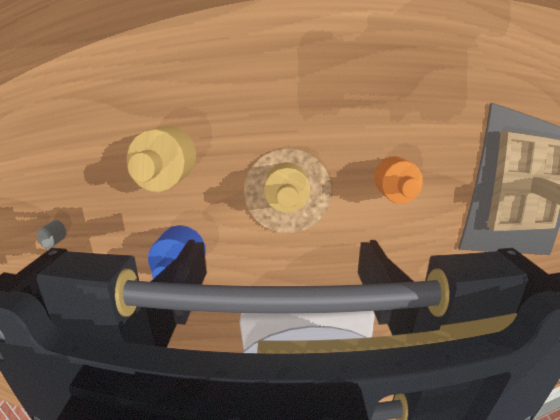

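The knob top is at (288,196), the weight's top ring at about (288,187), and the coaster at (288,190). I'll turn these into positions.

```bash
python3 - <<'E'
from h import *
import pickle
st,im=pickle.load(open("w1.pkl","rb"))
def wp(u,v,z,st=st):
    o,d=wray(u,v,st);return (o+d*(z-o[2])/d[2]).round(4)
save("w1c",im,(235,140,340,240),6)
print("knob",wp(288,196,.063),"body?",wp(288,188,.039),"coaster",wp(288,190.5,.005))
S=lambda x,y:(110+(x+.5)/3.2-.5,170+(y+.5)/3.2-.5)
print(tri(wray(288,196,st),ray("scene",*S(372,111)),ray("top",275,282.6)))
E
```

```text
knob [0.4216 0.0071 0.063 ] body? [0.4204 0.0077 0.039 ] coaster [0.4319 0.0078 0.005 ]
(array([0.42343948, 0.00555137, 0.05742646]), [0.0016167534938475738, 0.0007424928495272961, 0.0012526005852249945])
```

View pics/w1c.png

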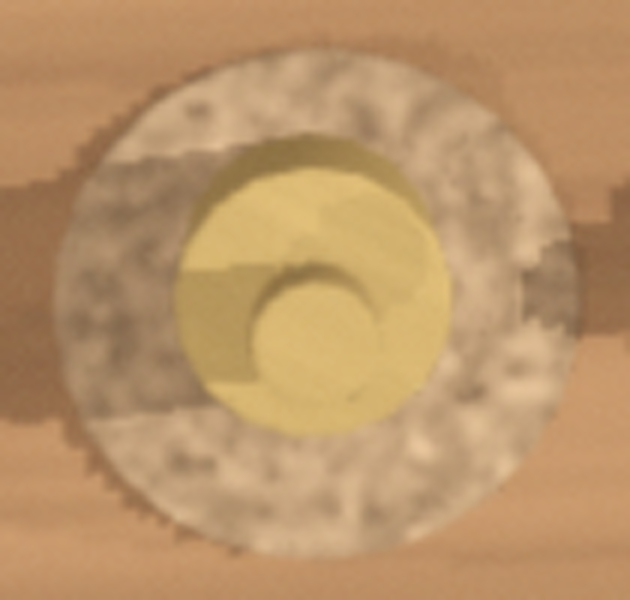

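```bash
python3 go.py 0.4225 0.006 0.061 87|tail -2; python3 -m inch '[{"translation":[4.0,0.6,-0.2],"spin":0},{"translation":[4.0,0,0],"spin":0},{"translation":[3.5,0,0],"spin":0},{"translation":[1.7,0,0],"spin":0},{"translation":[0.3,0,0],"spin":0}]';python3 go.py 0.4225 0.006 0.061 87
```

```text
delta cm [13.87  0.59 -0.19]
spin -0.2
time: 2.58
ee_pos: [0.4232, 0.0079, 0.0617]
eef_rot: [0.025, 0.706, -0.024, 0.707]
ft_force: [0.1, -0.5, 0.0]
width: 0.0869
t 2.58 pos [0.4232 0.0079 0.0617] yaw 86.0 tilt [ 0.001  0.002 -1.   ] w 0.0869 F [ 0.14 -0.49  0.04] q [-0.65  0.08  0.55  2.19 -0.06  0.89  1.43]
delta cm [ 0.07 -0.19 -0.05]
spin -1.0
```

```bash
python3 -m inch '[{"translation":[0.05,-0.19,-0.05],"spin":-1},{"translation":[0,0,0],"spin":0}]';python3 -m inch '[{"translation":[0,0,0],"spin":0},{"translation":[0,0,0],"spin":0},{"translation":[0,0,0],"spin":0},{"translation":[0,0,0],"spin":0},{"translation":[0,0,0],"spin":0},{"translation":[0,0,0],"spin":0}]' 1 20; python3 - <<'E'
from h import *
save("w2",optics.camera("wrist"));save("s2",optics.camera("scene"),(150,150,350,290),4)
E
```

```text
time: 2.82
ee_pos: [0.4231, 0.0061, 0.0622]
eef_rot: [0.019, 0.706, -0.018, 0.708]
ft_force: [0.1, -0.2, -0.1]
width: 0.0868
time: 3.58
ee_pos: [0.4241, 0.0065, 0.0636]
eef_rot: [0.02, 0.705, -0.018, 0.708]
ft_force: [1.3, -0.4, -0.6]
width: 0.0348
```

View pics/w2.png

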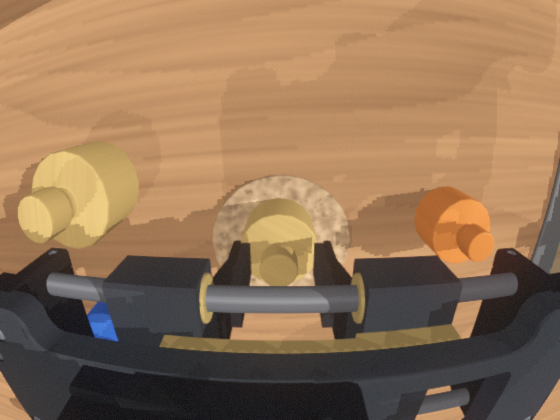

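View pics/s2.png

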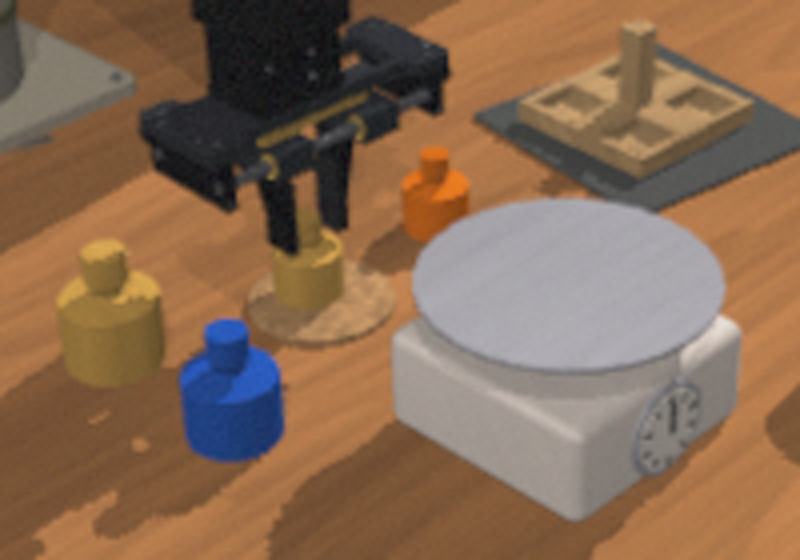

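The knob sits between the pads at (281,265), and the fingers are still closing. I'll keep closing.

```bash
python3 -m inch '[{"translation":[0.1,0,0],"spin":0},{"translation":[0.1,0,0],"spin":0},{"translation":[0,0,0],"spin":0},{"translation":[0,0,0],"spin":0},{"translation":[0,0,0],"spin":0}]' 1 25;python3 go.py 0.4225 0.006 0.061 87
```

```text
time: 4.3
ee_pos: [0.4245, 0.0054, 0.0627]
eef_rot: [0.02, 0.705, -0.018, 0.708]
ft_force: [-1.4, -1.1, 3.2]
width: 0.0191
t 4.3 pos [0.4245 0.0054 0.0627] yaw 86.9 tilt [ 0.004  0.003 -1.   ] w 0.0191 F [-1.44 -1.08  3.2 ] q [-0.65  0.08  0.55  2.19 -0.06  0.88  1.45]
delta cm [ 0.17  0.05 -0.21]
spin -0.1
```

```bash
python3 -m inch '[{"translation":[-1,0,0],"spin":0},{"translation":[-2.5,0,0],"spin":0},{"translation":[-3,0,0],"spin":0},{"translation":[-3,0,0],"spin":0},{"translation":[-3,0,0],"spin":0},{"translation":[-1,0,0],"spin":0},{"translation":[0,0,0],"spin":0}]';python3 go.py 0.632 0.018 0.2 87;python3 - <<'E'
from h import *
import pickle
st=r.read_state();im=optics.camera("wrist");pickle.dump((st,im),open("w3.pkl","wb"));save("w3",im)
E
```

```text
time: 5.18
ee_pos: [0.4213, 0.0041, 0.2008]
eef_rot: [0.02, 0.707, -0.019, 0.707]
ft_force: [0.6, 0.5, -5.1]
width: 0.0189
t 5.17 pos [0.4213 0.0041 0.2008] yaw 86.8 tilt [-0.  0. -1.] w 0.0189 F [ 0.65  0.54 -5.15] q [-0.67 -0.14  0.52  2.04  0.07  1.23  1.33]
delta cm [ 0.08  2.56 20.96]
spin -0.2
```

View pics/w3.png

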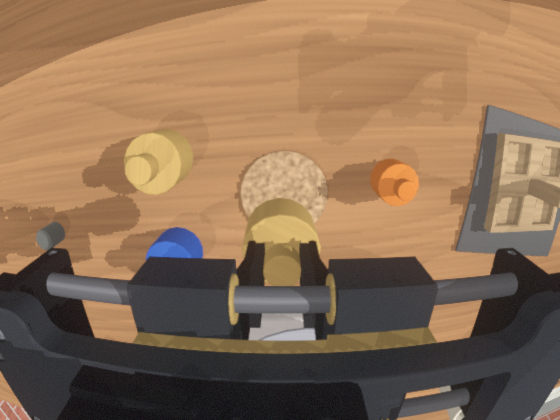

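The weight hangs in the gripper and the coaster at (284,189) is bare. Next I'll carry it over the pan.

```bash
python3 -m inch '[{"translation":[0,0.2,2],"spin":0},{"translation":[0,0.4,3],"spin":0},{"translation":[0,0.4,3.5],"spin":0},{"translation":[0,0.4,3.5],"spin":0},{"translation":[0,0.4,3.5],"spin":0},{"translation":[0,0.4,3],"spin":0},{"translation":[0,0.3,2],"spin":0},{"translation":[0,0,0],"spin":0},{"translation":[0,0,0],"spin":0}]';python3 go.py 0.632 0.018 0.2 87;python3 - <<'E'
from h import *
import pickle
st3,im3=pickle.load(open("w3.pkl","rb"))
o,d=wray(284,189,st3);print("coaster",o+d*(.005-o[2])/d[2])
st=r.read_state();im=optics.camera("wrist");pickle.dump((st,im),open("w4.pkl","wb"));save("w4",im);save("t4",optics.camera("top"),(215,140,325,240),6)
E
```

```text
time: 6.35
ee_pos: [0.6269, 0.0174, 0.1823]
eef_rot: [0.016, 0.715, -0.022, 0.699]
ft_force: [0.9, -0.7, -4.9]
width: 0.0194
t 6.35 pos [0.6269 0.0174 0.1823] yaw 86.9 tilt [-0.022 -0.008 -1.   ] w 0.0194 F [ 0.92 -0.7  -4.93] q [-0.55  0.43  0.59  1.54 -0.24  1.27  1.59]
delta cm [-1.78  0.07  0.46]
spin -0.1
coaster [0.42763299 0.00771419 0.005     ]
```

View pics/w4.png

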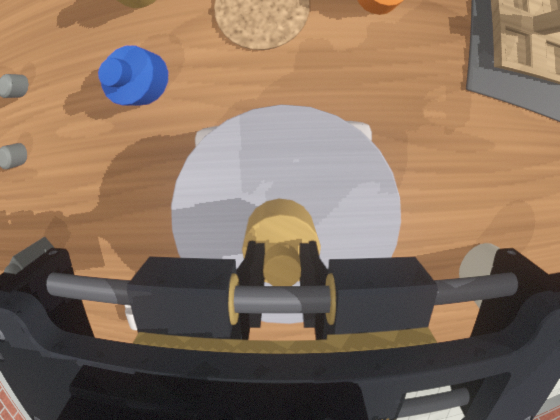

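View pics/t4.png

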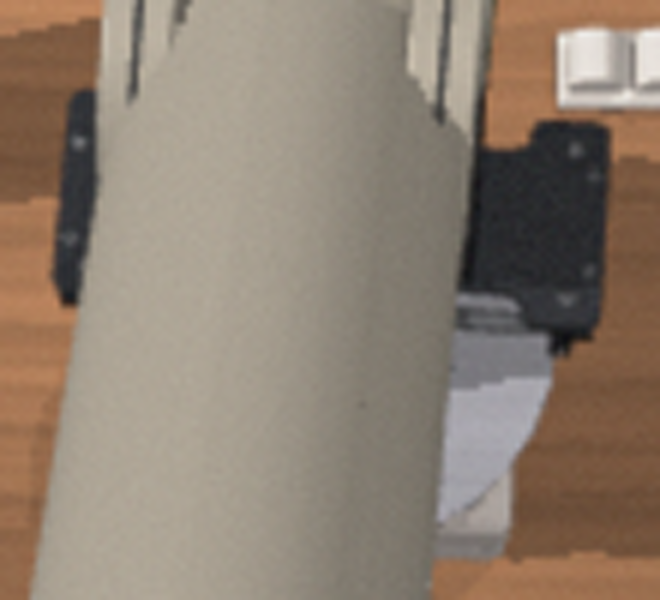

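The wrist view shows the pan's full left, top and right rim (172–401, top at 107). I'll fit it on its plane.

```bash
cat > pan.py <<'E'
from h import *
import pickle,sys
from scipy.optimize import least_squares
def fitpan(st,im,z=.1,vmax=245):
    hsv=cv2.cvtColor(im,cv2.COLOR_RGB2HSV)
    m=cv2.inRange(hsv,(105,3,110),(150,70,255));m[vmax+5:]=0
    m=cv2.morphologyEx(m,cv2.MORPH_OPEN,np.ones((3,3)))
    c=max(cv2.findContours(m,0,1)[0],key=cv2.contourArea)
    c=cv2.convexHull(c).reshape(-1,2);c=c[c[:,1]<vmax]
    P=[]
    for u,v in c:
        o,d=wray(u,v,st);P.append((o+d*(z-o[2])/d[2])[:2])
    P=np.array(P)
    f=least_squares(lambda q:np.hypot(P[:,0]-q[0],P[:,1]-q[1])-q[2],[*P.mean(0),.09],loss="soft_l1",f_scale=.001)
    return f.x.round(4),np.abs(f.fun).max().round(4),len(c)
if __name__=="__main__":
    st,im=pickle.load(open(sys.argv[1],"rb"));print(fitpan(st,im,.1),fitpan(st,im,.095))
E
python3 pan.py w4.pkl
```

```text
(array([0.6302, 0.0207, 0.0881]), np.float64(0.0004), 34) (array([0.6321, 0.0207, 0.0901]), np.float64(0.0004), 34)
```

```bash
python3 go.py 0.632 0.019 0.165 87; python3 -m inch '[{"translation":[0.4,0.1,0.4],"spin":0},{"translation":[0.5,0.1,0.1],"spin":0},{"translation":[0.4,0,0],"spin":0},{"translation":[0.2,0,0],"spin":0},{"translation":[0,0,0],"spin":0}]';python3 go.py 0.632 0.019 0.15 87
```

```text
t 6.45 pos [0.627  0.0177 0.1829] yaw 86.9 tilt [-0.022 -0.007 -1.   ] w 0.0188 F [ 0.46 -0.09 -4.64] q [-0.55  0.43  0.59  1.54 -0.24  1.27  1.59]
delta cm [1.78 0.17 0.53]
spin -0.1
time: 7.08
ee_pos: [0.6313, 0.0196, 0.167]
eef_rot: [0.017, 0.714, -0.021, 0.699]
ft_force: [0.1, -0.5, -4.9]
width: 0.0191
t 7.08 pos [0.6313 0.0196 0.167 ] yaw 86.9 tilt [-0.021 -0.006 -1.   ] w 0.0191 F [ 0.05 -0.53 -4.94] q [-0.54  0.45  0.59  1.54 -0.25  1.25  1.6 ]
delta cm [ 1.7  -0.05  0.11]
spin -0.1
```

```bash
python3 -m inch '[{"translation":[0.3,0,0],"spin":0},{"translation":[0.3,0,0],"spin":0},{"translation":[0.3,0,0],"spin":0},{"translation":[0.2,0,0],"spin":0},{"translation":[0.2,0,0],"spin":0},{"translation":[0.2,0,0],"spin":0},{"translation":[0.1,0,0],"spin":0},{"translation":[0,0,0],"spin":0}]';python3 go.py 0.632 0.019 0.15 87
```

```text
time: 8.07
ee_pos: [0.6315, 0.0193, 0.1512]
eef_rot: [0.017, 0.714, -0.021, 0.7]
ft_force: [-0.7, -1.2, -1.1]
width: 0.0189
t 8.07 pos [0.6315 0.0193 0.1512] yaw 86.9 tilt [-0.02  -0.006 -1.   ] w 0.0189 F [-0.7  -1.17 -1.06] q [-0.54  0.46  0.58  1.56 -0.26  1.22  1.6 ]
delta cm [ 0.12 -0.03  0.05]
spin -0.1
```

```bash
python3 -m inch '[{"translation":[0.1,0,0],"spin":0},{"translation":[0.1,0,0],"spin":0},{"translation":[0,0,0],"spin":0}]';python3 -m inch '[{"translation":[0,0,0],"spin":0},{"translation":[0,0,0],"spin":0},{"translation":[0,0,0],"spin":0},{"translation":[0,0,0],"spin":0},{"translation":[0,0,0],"spin":0},{"translation":[0,0,0],"spin":0}]' 0.5 ; python3 -m inch '[{"translation":[-1,0,0],"spin":0},{"translation":[-1.5,0,0],"spin":0},{"translation":[-2,0,0],"spin":0},{"translation":[-1,0,0],"spin":0},{"translation":[0,0,0],"spin":0},{"translation":[0,0,0],"spin":0},{"translation":[0,0,0],"spin":0},{"translation":[0,0,0],"spin":0},{"translation":[0,0,0],"spin":0},{"translation":[0,0,0],"spin":0},{"translation":[0,0,0],"spin":0},{"translation":[0,0,0],"spin":0}]'; python3 - <<'E'
from h import *
import pickle
st=r.read_state();im=optics.camera("wrist");pickle.dump((st,im),open("w5.pkl","wb"));save("w5",im);save("s5",optics.camera("scene"),(150,100,350,300),3.5)
E
```

```text
time: 8.45
ee_pos: [0.6316, 0.0193, 0.1495]
eef_rot: [0.017, 0.714, -0.021, 0.7]
ft_force: [-0.9, 0.2, -0.4]
width: 0.019
time: 9.2
ee_pos: [0.6325, 0.0193, 0.1502]
eef_rot: [0.017, 0.713, -0.021, 0.701]
ft_force: [-0.3, 0.2, -0.5]
width: 0.0436
time: 10.7
ee_pos: [0.6332, 0.0196, 0.2083]
eef_rot: [0.017, 0.713, -0.021, 0.701]
ft_force: [-0.6, -0.7, -0.8]
width: 0.0436
```

View pics/w5.png

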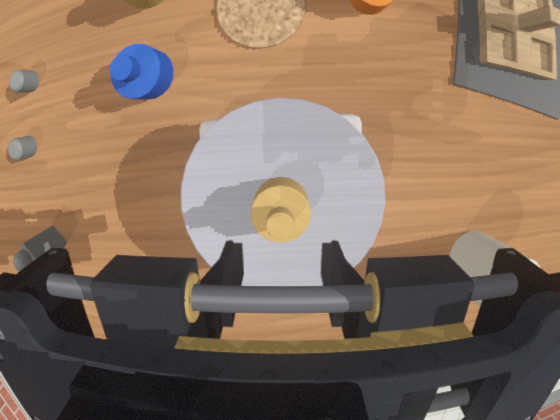

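View pics/s5.png

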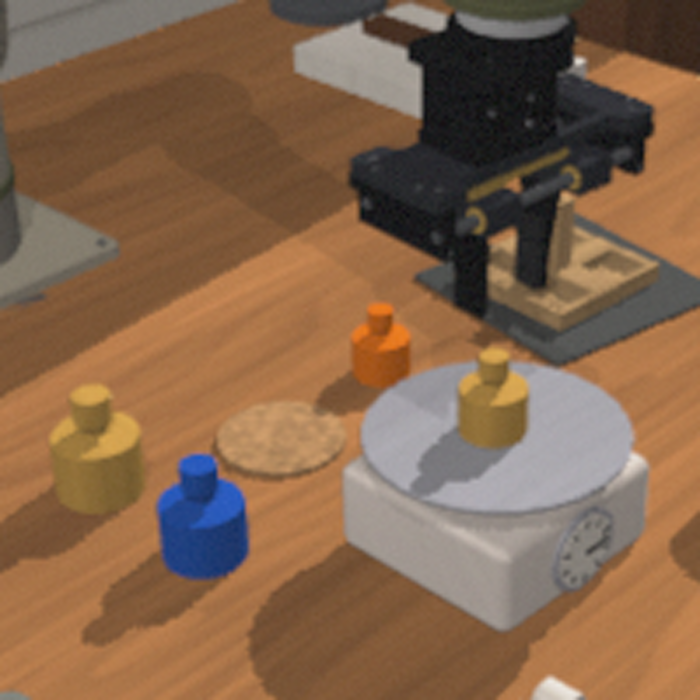

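The weight stands upright near the pan centre, with its body ring at (281,209) and knob at (280,223). The dial has turned. I'll check the centring.

```bash
python3 - <<'E'
from h import *
import pickle
from pan import fitpan
st,im=pickle.load(open("w5.pkl","rb"))
print(st["ee_pos"],fitpan(st,im,.09,225))
for u,v,z in((280,223,.148),(281,209,.124)):
    o,d=wray(u,v,st);print((o+d*(z-o[2])/d[2]).round(4))
save("w5c",im,(240,165,320,245),7)
E
python3 go.py 0.632 0.019 0.15 87
```

```text
[0.63321975 0.01956388 0.20832377] (array([0.6304, 0.0208, 0.0881]), np.float64(0.0005), 34)
[0.6265 0.0198 0.148 ]
[0.6241 0.0204 0.124 ]
t 10.8 pos [0.6332 0.0196 0.2083] yaw 86.9 tilt [-0.017 -0.006 -1.   ] w 0.0433 F [-0.67  0.02 -0.39] q [-0.55  0.42  0.6   1.49 -0.23  1.32  1.58]
delta cm [ 5.83 -0.03 -0.02]
spin -0.1
```

View pics/w5c.png

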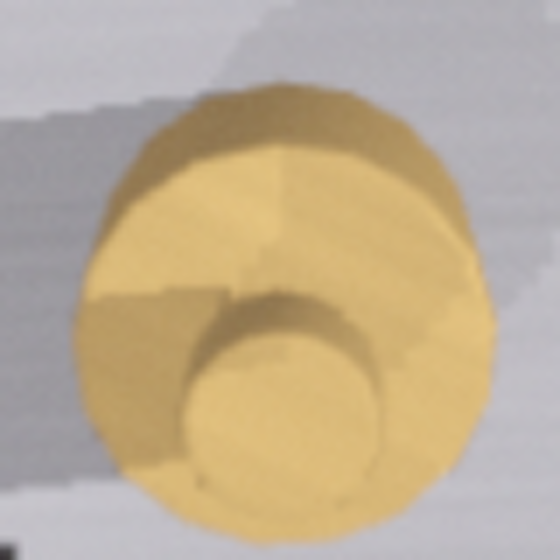

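The weight is about 2–3 mm from the pan centre and settled, so I'll regrasp it and take it back.

```bash
python3 -m inch '[{"translation":[0,0,-0.15],"spin":0},{"translation":[1.5,0,0],"spin":0},{"translation":[1.8,0,0],"spin":0},{"translation":[1.5,0,0],"spin":0},{"translation":[0.7,0,0],"spin":0},{"translation":[0.1,0,0],"spin":0},{"translation":[0,0,0],"spin":0}]'; python3 go.py 0.6316 0.0193 0.151
```

```text
time: 11.68
ee_pos: [0.6298, 0.0193, 0.1471]
eef_rot: [0.017, 0.714, -0.021, 0.7]
ft_force: [-0.7, -0.4, -0.7]
width: 0.0435
t 11.68 pos [0.6298 0.0193 0.1471] yaw 86.9 tilt [-0.019 -0.006 -1.   ] w 0.0435 F [-0.66 -0.37 -0.67] q [-0.54  0.46  0.58  1.57 -0.26  1.21  1.6 ]
delta cm [-0.39  0.01  0.17]
```

```bash
python3 -m inch '[{"translation":[-0.25,0,0],"spin":0},{"translation":[0,0,0],"spin":0},{"translation":[0,0,0],"spin":0},{"translation":[0,0,0],"spin":0},{"translation":[0,0,0],"spin":0},{"translation":[0,0,0],"spin":0},{"translation":[0,0,0],"spin":0}]' 1 25; python3 go.py 0.6316 0.0193 0.2
```

```text
time: 12.55
ee_pos: [0.6305, 0.0188, 0.1512]
eef_rot: [0.017, 0.713, -0.022, 0.701]
ft_force: [0.4, -1.6, 0.1]
width: 0.019
t 12.55 pos [0.6305 0.0188 0.1512] yaw 86.9 tilt [-0.017 -0.006 -1.   ] w 0.019 F [ 0.39 -1.63  0.07] q [-0.54  0.46  0.58  1.57 -0.26  1.21  1.6 ]
delta cm [-4.88  0.02  0.02]
```

```bash
python3 -m inch '[{"translation":[-0.5,0,0],"spin":0},{"translation":[-1,0,0],"spin":0},{"translation":[-1.5,0,0],"spin":0},{"translation":[-1.5,0,0],"spin":0},{"translation":[-0.8,0,-1],"spin":0},{"translation":[-0.3,-0.1,-2.5],"spin":0},{"translation":[0,-0.3,-3],"spin":0},{"translation":[0,-0.3,-3],"spin":0},{"translation":[0,-0.3,-3],"spin":0},{"translation":[0,-0.3,-3],"spin":0},{"translation":[0,-0.3,-2.5],"spin":0},{"translation":[0,-0.1,-1],"spin":0},{"translation":[0,0,0],"spin":0},{"translation":[0,0,0],"spin":0}]'; python3 go.py 0.433 0.006 0.2; python3 - <<'E'
from h import *
import pickle
st=r.read_state();im=optics.camera("wrist");pickle.dump((st,im),open("w6.pkl","wb"));save("w6",im)
E
```

```text
time: 14.3
ee_pos: [0.4314, 0.012, 0.2158]
eef_rot: [0.018, 0.713, -0.02, 0.701]
ft_force: [0.2, -0.5, -4.4]
width: 0.019
t 14.3 pos [0.4314 0.012  0.2158] yaw 86.9 tilt [-0.017 -0.002 -1.   ] w 0.019 F [ 0.16 -0.51 -4.43] q [-0.73 -0.12  0.57  1.99  0.07  1.27  1.33]
delta cm [ 1.58 -0.59  0.22]
```

View pics/w6.png

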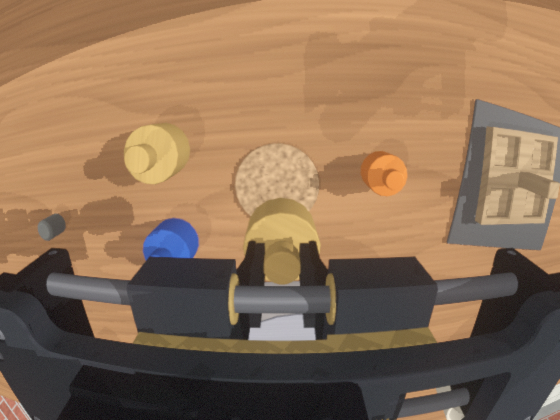

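The coaster is clear at (277,183). I'll lower the weight onto it.

```bash
python3 -m inch '[{"translation":[1,-0.3,0.1],"spin":0},{"translation":[2.5,-0.3,0.1],"spin":0},{"translation":[3,0,0],"spin":0},{"translation":[3,0,0],"spin":0},{"translation":[2,0,0],"spin":0},{"translation":[0.8,0,0],"spin":0},{"translation":[0,0,0],"spin":0}]'; python3 go.py 0.433 0.006 0.0627
```

```text
time: 15.22
ee_pos: [0.4327, 0.003, 0.0858]
eef_rot: [0.017, 0.713, -0.022, 0.7]
ft_force: [-0.2, -0.3, -4.9]
width: 0.0189
t 15.22 pos [0.4327 0.003  0.0858] yaw 86.8 tilt [-0.018 -0.007 -1.   ] w 0.0189 F [-0.25 -0.32 -4.92] q [-0.71  0.07  0.62  2.13 -0.05  0.97  1.45]
delta cm [2.31 0.32 0.05]
```

```bash
python3 -m inch '[{"translation":[0.7,0.2,0],"spin":0},{"translation":[0.6,0.1,0],"spin":0},{"translation":[0.4,0,0],"spin":0},{"translation":[0.3,0,0],"spin":0},{"translation":[0.15,0,0],"spin":0},{"translation":[0.1,0,0],"spin":0},{"translation":[0,0,0],"spin":0}]'; python3 go.py 0.433 0.006 0.0627
```

```text
time: 16.1
ee_pos: [0.4355, 0.0058, 0.0665]
eef_rot: [0.018, 0.712, -0.022, 0.702]
ft_force: [0.2, -0.5, -4.2]
width: 0.0189
t 16.1 pos [0.4355 0.0058 0.0665] yaw 86.8 tilt [-0.014 -0.005 -1.   ] w 0.0189 F [ 0.24 -0.54 -4.22] q [-0.7   0.12  0.62  2.15 -0.08  0.92  1.47]
delta cm [ 0.38  0.01 -0.25]
```

```bash
python3 -m inch '[{"translation":[0.15,0,-0.2],"spin":0},{"translation":[0.1,0,0],"spin":0},{"translation":[0.1,0,0],"spin":0},{"translation":[0,0,0],"spin":0}]'; python3 go.py 0.433 0.006 0.0627
```

```text
time: 16.6
ee_pos: [0.436, 0.0056, 0.0662]
eef_rot: [0.019, 0.71, -0.021, 0.704]
ft_force: [-2.0, 0.4, -2.6]
width: 0.019
t 16.6 pos [0.436  0.0056 0.0662] yaw 86.7 tilt [-0.009 -0.003 -1.   ] w 0.019 F [-2.01  0.37 -2.59] q [-0.7   0.11  0.62  2.15 -0.08  0.91  1.48]
delta cm [ 0.35  0.02 -0.3 ]
```

```bash
python3 -m inch '[{"translation":[0.15,0,0],"spin":0},{"translation":[0,0,0],"spin":0}]'; python3 -m inch '[{"translation":[0,0,0],"spin":0},{"translation":[0,0,0],"spin":0},{"translation":[0,0,0],"spin":0},{"translation":[0,0,0],"spin":0},{"translation":[0,0,0],"spin":0}]' 0.5;  python3 -m inch '[{"translation":[-1,0,0],"spin":0},{"translation":[-3,0,0],"spin":0},{"translation":[-3.5,0,0],"spin":0},{"translation":[-3.5,0,0],"spin":0},{"translation":[-2,0,0],"spin":0},{"translation":[0,0,0],"spin":0}]'; python3 - <<'E'
from h import *
import pickle
st=r.read_state();im=optics.camera("wrist");pickle.dump((st,im),open("w7.pkl","wb"));save("w7",im)
E
python3 go.py 0.433 0.329 0.2
```

```text
time: 16.85
ee_pos: [0.4362, 0.0056, 0.0661]
eef_rot: [0.02, 0.71, -0.021, 0.703]
ft_force: [-3.5, -0.3, 1.1]
width: 0.0186
time: 17.48
ee_pos: [0.437, 0.0058, 0.0661]
eef_rot: [0.02, 0.709, -0.021, 0.704]
ft_force: [0.6, 0.3, -0.4]
width: 0.043
time: 18.23
ee_pos: [0.4381, 0.0052, 0.2033]
eef_rot: [0.02, 0.709, -0.022, 0.705]
ft_force: [0.4, -0.2, -0.7]
width: 0.0438
t 18.27 pos [0.4376 0.0051 0.2024] yaw 86.6 tilt [-0.007 -0.003 -1.   ] w 0.0439 F [ 0.02 -0.54  0.76] q [-0.74 -0.1   0.6   2.    0.06  1.23  1.35]
delta cm [ 0.16 32.3  -2.37]
```

View pics/w7.png

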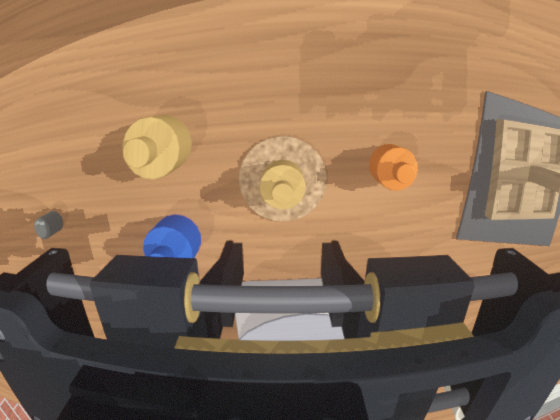

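The weight is back well inside the coaster, at (283,183) against the coaster centre (283,178). Next is the carrier.

```bash
python3 -m inch '[{"translation":[0,2,0],"spin":0},{"translation":[0,3.5,-0.2],"spin":0},{"translation":[0,4,-0.3],"spin":0},{"translation":[0,4,-0.3],"spin":0},{"translation":[0,4,-0.3],"spin":0},{"translation":[0,4,-0.3],"spin":0},{"translation":[0,4,-0.3],"spin":0},{"translation":[0,3.5,-0.2],"spin":0},{"translation":[0,2,0],"spin":0},{"translation":[0,0,0],"spin":0}]' 0; python3 - <<'E'
from h import *
import pickle
st=r.read_state();im=optics.camera("wrist");pickle.dump((st,im),open("w8.pkl","wb"));save("w8",im)
E
python3 go.py 0.433 0.329 0.2
```

```text
time: 19.52
ee_pos: [0.4336, 0.3208, 0.19]
eef_rot: [0.018, 0.713, -0.027, 0.7]
ft_force: [0.7, 0.1, 1.0]
width: 0.0868
t 19.57 pos [0.4339 0.3197 0.1901] yaw 86.3 tilt [-0.018 -0.013 -1.   ] w 0.0869 F [-0.1  -1.1   0.25] q [-1.01  0.19  0.33  1.75 -0.07  1.23  0.84]
delta cm [-1.    0.9  -0.16]
```

View pics/w8.png

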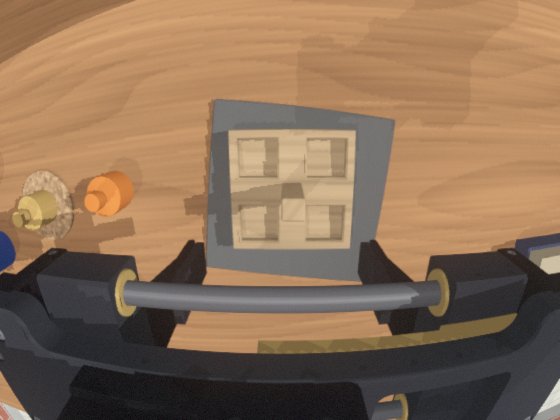

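```bash
python3 - <<'E'
from h import *
import pickle
st,im=pickle.load(open("w8.pkl","rb"))
def wp(u,v,z):
    o,d=wray(u,v,st);return (o+d*(z-o[2])/d[2])[:2]
def quad(n,pts,z):
    P=np.array([wp(*q,z) for q in pts]);e=np.roll(P,-1,0)-P
    print(n,P.mean(0).round(4),np.linalg.norm(e,axis=1).round(4),(np.degrees(np.arctan2(e[:,1],e[:,0]))%90).round(1))
quad("mat",[(214,99),(394,120),(360,280),(206,266)],.005)
quad("carr",[(229,131),(356,129),(351,247),(233,249)],.021)
print("post",wp(293,208,.083), tri(wray(293,208,st),ray("scene",309.2,155.9),ray("top",95+259/6-.5,225+306/6-.5)))
E
```

```text
mat [0.4423 0.3324] [0.1868 0.1863 0.1814 0.1874] [80.4 78.8 80.7 80.5]
carr [0.4329 0.3309] [0.1236 0.124  0.1261 0.1239] [87.6 87.1 87.6 86. ]
post [0.43117012 0.33015363] (array([0.43254434, 0.32977441, 0.08002899]), [0.0005922551887309027, 0.0005451863588202346, 0.0008763791532160296])
```

```bash
python3 go.py 0.4325 0.3295 0.067 87;python3 -m inch '[{"translation":[2,0.5,-0.1],"spin":-0.7},{"translation":[3,0.5,0],"spin":0},{"translation":[3,0,0],"spin":0},{"translation":[2.2,0,0],"spin":0},{"translation":[1.2,0,0],"spin":0},{"translation":[0,0,0],"spin":0}]'; python3 go.py 0.4325 0.3295 0.067 87
```

```text
t 19.57 pos [0.4339 0.3197 0.1901] yaw 86.3 tilt [-0.018 -0.013 -1.   ] w 0.0869 F [-0.1  -1.1   0.25] q [-1.01  0.19  0.33  1.75 -0.07  1.23  0.84]
delta cm [12.3   1.13  0.02]
spin -0.7
time: 20.32
ee_pos: [0.4351, 0.3184, 0.0743]
eef_rot: [0.018, 0.712, -0.028, 0.701]
ft_force: [0.4, 0.3, 0.3]
width: 0.0868
t 20.32 pos [0.4351 0.3184 0.0743] yaw 86.3 tilt [-0.016 -0.014 -1.   ] w 0.0868 F [0.43 0.31 0.28] q [-0.99  0.32  0.32  1.87 -0.12  0.99  0.89]
delta cm [ 0.72  1.1  -0.32]
spin -0.7
```

```bash
python3 -m inch '[{"translation":[0.3,0.6,-0.2],"spin":-0.7},{"translation":[0.3,0.5,-0.1],"spin":0},{"translation":[0.1,0.1,0],"spin":0},{"translation":[0,0,0],"spin":0}]'; python3 go.py 0.4325 0.3295 0.067 87
```

```text
time: 20.82
ee_pos: [0.4337, 0.3323, 0.0691]
eef_rot: [0.014, 0.712, -0.022, 0.702]
ft_force: [-1.4, -0.6, -0.1]
width: 0.087
t 20.82 pos [0.4337 0.3323 0.0691] yaw 87.0 tilt [-0.014 -0.011 -1.   ] w 0.087 F [-1.39 -0.58 -0.13] q [-1.    0.34  0.31  1.86 -0.12  0.98  0.88]
delta cm [ 0.22 -0.28 -0.1 ]
spin 0.0
```

```bash
python3 -m inch '[{"translation":[0.2,-0.2,-0.1],"spin":0},{"translation":[0,-0.05,0],"spin":0},{"translation":[0,0,0],"spin":0},{"translation":[0,0,0],"spin":0},{"translation":[0,0,0],"spin":0},{"translation":[0,0,0],"spin":0},{"translation":[0,0,0],"spin":0},{"translation":[0,0,0],"spin":0},{"translation":[0,0,0],"spin":0},{"translation":[0,0,0],"spin":0}]' 1 40; python3 go.py 0.4325 0.3295 0.067 87
```

```text
time: 22.08
ee_pos: [0.4328, 0.3294, 0.0675]
eef_rot: [0.015, 0.711, -0.022, 0.702]
ft_force: [-0.6, -0.9, 0.1]
width: 0.0196
t 22.07 pos [0.4328 0.3294 0.0675] yaw 87.0 tilt [-0.013 -0.01  -1.   ] w 0.0196 F [-0.62 -0.92  0.05] q [-1.    0.34  0.31  1.86 -0.12  0.98  0.88]
delta cm [ 0.05  0.01 -0.03]
spin 0.0
```

```bash
python3 -m inch '[{"translation":[-0.5,0,0],"spin":0},{"translation":[-1.5,0,0],"spin":0},{"translation":[-2.5,0,0],"spin":0},{"translation":[-3,0,0],"spin":0},{"translation":[-3,0,0],"spin":0},{"translation":[-2.5,0,0],"spin":0},{"translation":[-1,0,0],"spin":0},{"translation":[0,0,0],"spin":0}]'; python3 go.py 0.632 0.0195 0.21 87
```

```text
time: 23.08
ee_pos: [0.4343, 0.3302, 0.216]
eef_rot: [0.015, 0.711, -0.022, 0.702]
ft_force: [0.1, 0.2, -3.6]
width: 0.0193
t 23.07 pos [0.4343 0.3302 0.216 ] yaw 87.0 tilt [-0.013 -0.011 -1.   ] w 0.0193 F [ 0.12  0.17 -3.61] q [-1.03  0.18  0.33  1.71 -0.06  1.28  0.84]
delta cm [  0.67 -29.98  21.39]
spin -0.0
```

```bash
python3 -m inch '[{"translation":[0,-1.5,1],"spin":0},{"translation":[0,-3,2],"spin":0},{"translation":[0,-3.5,2.5],"spin":0},{"translation":[0,-3.5,2.5],"spin":0},{"translation":[0,-3.5,2.5],"spin":0},{"translation":[0,-3.5,2.5],"spin":0},{"translation":[0,-3.5,2.5],"spin":0},{"translation":[0,-3,2],"spin":0},{"translation":[0,-2,1.5],"spin":0},{"translation":[0,-1,0.5],"spin":0},{"translation":[0,0,0],"spin":0}]'; python3 go.py 0.632 0.0195 0.21 87;  python3 - <<'E'
from h import *
import pickle
st=r.read_state();im=optics.camera("wrist");pickle.dump((st,im),open("w9.pkl","wb"));save("w9",im)
E
```

```text
time: 24.45
ee_pos: [0.616, 0.0146, 0.2059]
eef_rot: [0.013, 0.716, -0.03, 0.697]
ft_force: [0.5, 0.2, -2.6]
width: 0.0195
t 24.45 pos [0.616  0.0146 0.2059] yaw 86.6 tilt [-0.028 -0.023 -0.999] w 0.0195 F [ 0.46  0.22 -2.56] q [-0.53  0.38  0.55  1.53 -0.18  1.31  1.55]
delta cm [-0.47  0.57  1.55]
spin -0.4
```

View pics/w9.png

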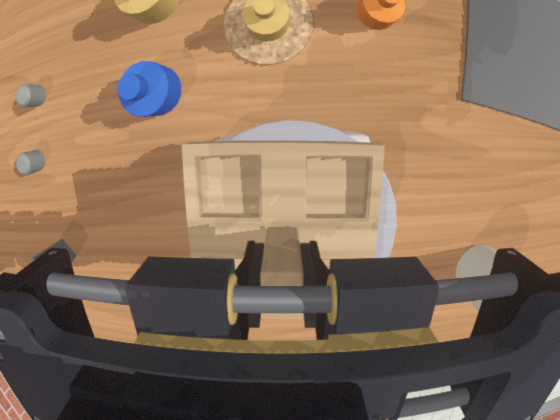

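The carrier hangs over the pan. I'll centre it slowly and lower.

```bash
python3 go.py 0.633 0.0212 0.175 87; python3 -m inch '[{"translation":[0.3,0.2,0.3],"spin":-0.4},{"translation":[0.3,0.2,0.4],"spin":0},{"translation":[0.4,0.2,0.4],"spin":0},{"translation":[0.5,0.1,0.3],"spin":0},{"translation":[0.5,0,0.2],"spin":0},{"translation":[0.5,0,0],"spin":0},{"translation":[0.3,0,0],"spin":0},{"translation":[0,0,0],"spin":0}]'; python3 go.py 0.633 0.0212 0.163 87
```

```text
t 24.5 pos [0.6159 0.0155 0.2059] yaw 86.6 tilt [-0.028 -0.023 -0.999] w 0.0196 F [-0.13  0.09 -2.18] q [-0.54  0.38  0.55  1.53 -0.18  1.31  1.55]
delta cm [3.02 0.75 1.76]
spin -0.4
time: 25.5
ee_pos: [0.6315, 0.0253, 0.1746]
eef_rot: [0.009, 0.717, -0.024, 0.697]
ft_force: [-0.3, -0.5, -2.5]
width: 0.0196
t 25.5 pos [0.6315 0.0253 0.1746] yaw 87.3 tilt [-0.029 -0.022 -0.999] w 0.0196 F [-0.28 -0.45 -2.54] q [-0.52  0.44  0.54  1.52 -0.21  1.27  1.56]
delta cm [ 1.16 -0.38  0.21]
spin 0.3
```

```bash
python3 -m inch '[{"translation":[0.2,-0.2,0.1],"spin":0.3},{"translation":[0.2,-0.2,0.1],"spin":0},{"translation":[0.2,0,0],"spin":0},{"translation":[0.2,0,0],"spin":0},{"translation":[0.2,0,0],"spin":0},{"translation":[0,0,0],"spin":0}]'; python3 go.py 0.633 0.0212 0.163 87
```

```text
time: 26.25
ee_pos: [0.6332, 0.0205, 0.1644]
eef_rot: [0.011, 0.717, -0.027, 0.697]
ft_force: [-0.4, -0.4, -2.7]
width: 0.0194
t 26.25 pos [0.6332 0.0205 0.1644] yaw 87.0 tilt [-0.029 -0.022 -0.999] w 0.0194 F [-0.4  -0.43 -2.72] q [-0.51  0.46  0.54  1.53 -0.22  1.25  1.57]
delta cm [ 0.14  0.07 -0.02]
spin -0.0
```

```bash
python3 -m inch '[{"translation":[0.15,0.05,0],"spin":0},{"translation":[0.15,0,0],"spin":0},{"translation":[0.15,0,0],"spin":0},{"translation":[0.15,0,0],"spin":0},{"translation":[0.1,0,0],"spin":0},{"translation":[0,0,0],"spin":0},{"translation":[0,0,0],"spin":0}]'; python3 go.py 0.633 0.0212 0.163 87
```

```text
time: 27.12
ee_pos: [0.6334, 0.0207, 0.1579]
eef_rot: [0.011, 0.716, -0.026, 0.697]
ft_force: [-1.5, 0.3, 0.6]
width: 0.0197
t 27.12 pos [0.6334 0.0207 0.1579] yaw 87.0 tilt [-0.028 -0.021 -0.999] w 0.0197 F [-1.51  0.27  0.59] q [-0.51  0.46  0.53  1.54 -0.22  1.24  1.57]
delta cm [-0.51  0.03 -0.05]
spin -0.0
```

Fully supported now. I'll release and rise.

```bash
python3 -m inch '[{"translation":[0,0,0],"spin":0},{"translation":[0,0,0],"spin":0},{"translation":[0,0,0],"spin":0},{"translation":[0,0,0],"spin":0},{"translation":[0,0,0],"spin":0}]' 0.4;  python3 -m inch '[{"translation":[-1,0,0],"spin":0},{"translation":[-2,0,0],"spin":0},{"translation":[-2.5,0,0],"spin":0},{"translation":[-2.5,0,0],"spin":0},{"translation":[-1.5,0,0],"spin":0},{"translation":[0,0,0],"spin":0}]'; python3 - <<'E'
from h import *
import pickle
st=r.read_state();im=optics.camera("wrist");pickle.dump((st,im),open("w10.pkl","wb"));save("w10",im);save("s10",optics.camera("scene"))
E
python3 go.py 0.553 -0.2 0.2
```

```text
time: 27.75
ee_pos: [0.6338, 0.021, 0.1581]
eef_rot: [0.011, 0.716, -0.026, 0.698]
ft_force: [0.4, 0.1, 0.2]
width: 0.0515
time: 28.5
ee_pos: [0.6366, 0.0229, 0.2588]
eef_rot: [0.011, 0.715, -0.026, 0.698]
ft_force: [0.4, -0.3, -0.9]
width: 0.0521
t 28.6 pos [0.636  0.0229 0.2571] yaw 87.0 tilt [-0.027 -0.021 -0.999] w 0.0522 F [ 0.7  -0.64 -1.08] q [-0.52  0.4   0.56  1.4  -0.19  1.42  1.55]
delta cm [  6.41 -22.56  -6.95]
```

View pics/w10.png

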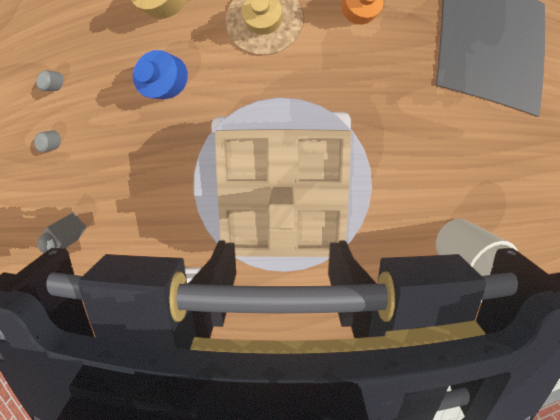

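View pics/s10.png

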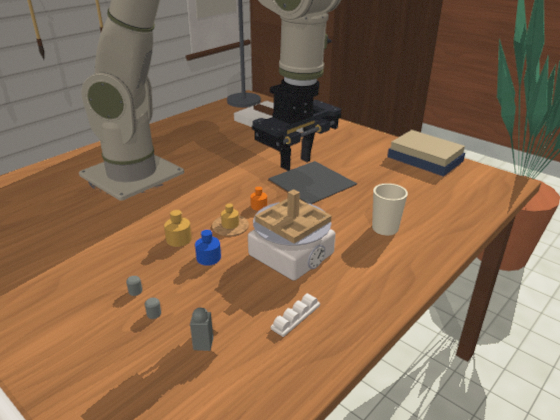

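The carrier sits flat and centred on the pan, with plate corners at about (216,131), (352,129), (348,255) and (219,256). Now I'll measure it against the pan.

```bash
python3 - <<'E'
from h import *
import pickle
from pan import fitpan
st,im=pickle.load(open("w10.pkl","rb"))
def wp(u,v,z):
    o,d=wray(u,v,st);return (o+d*(z-o[2])/d[2])[:2]
P=np.array([wp(*q,.1113) for q in [(216,131),(352,129),(348,255),(219,256)]]);e=np.roll(P,-1,0)-P
print("carr",P.mean(0).round(4),np.linalg.norm(e,axis=1).round(4),(np.degrees(np.arctan2(e[:,1],e[:,0]))%90).round(1))
print("post",wp(283,215,.1733))
c=P.mean(0);u=np.array([np.cos(np.radians(87)),np.sin(np.radians(87))]);n=np.array([u[1],-u[0]])
for i in(-1,1):
    for j in(-1,1): print("well",(c+.034*(i*u+j*n)).round(4))
save("w10c",im,(190,95,375,275),4)
E
```

```text
carr [0.6331 0.0229] [0.1236 0.1237 0.1298 0.124 ] [88.  88.3 88.  85.4]
post [0.63204069 0.02362025]
well [ 0.5974 -0.0093]
well [ 0.6653 -0.0128]
well [0.6009 0.0586]
well [0.6688 0.0551]
```

View pics/w10c.png

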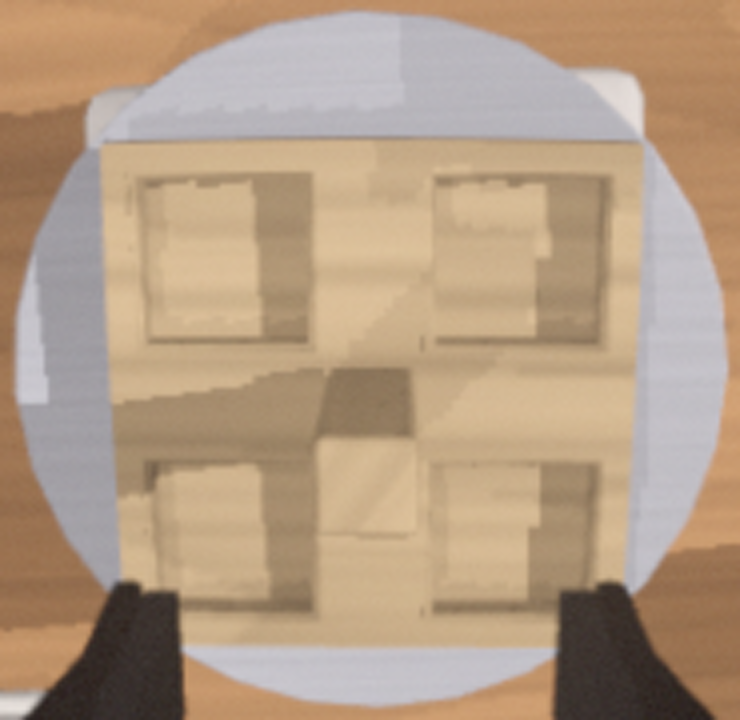

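```bash
python3 go.py 0.466 -0.305 0.2 87; python3 -m inch '[{"translation":[0.5,-1.5,-0.7],"spin":0},{"translation":[0.5,-3,-1.3],"spin":0},{"translation":[0.5,-3,-1.6],"spin":0},{"translation":[0.5,-3,-1.6],"spin":0},{"translation":[0.5,-3,-1.6],"spin":0},{"translation":[0.5,-3,-1.6],"spin":0},{"translation":[0.5,-3,-1.6],"spin":0},{"translation":[0.5,-3,-1.6],"spin":0},{"translation":[0.5,-3,-1.6],"spin":0},{"translation":[0.5,-3,-1.6],"spin":0},{"translation":[0.5,-2.5,-1.2],"spin":0},{"translation":[0,-1.5,-0.6],"spin":0},{"translation":[0,0,0],"spin":0}]' 0.2; python3 go.py 0.466 -0.305 0.2 87; python3 - <<'E'
from h import *
import pickle
st=r.read_state();im=optics.camera("wrist");pickle.dump((st,im),open("w11.pkl","wb"));save("w11",im);save("t11",optics.camera("top"))
E
```

```text
t 28.6 pos [0.636  0.0229 0.2571] yaw 87.0 tilt [-0.027 -0.021 -0.999] w 0.0522 F [ 0.7  -0.64 -1.08] q [-0.52  0.4   0.56  1.4  -0.19  1.42  1.55]
delta cm [  6.88 -33.5  -15.07]
spin -0.0
time: 30.22
ee_pos: [0.4265, -0.3125, 0.1996]
eef_rot: [0.015, 0.723, -0.03, 0.69]
ft_force: [0.1, 0.1, 0.6]
width: 0.0696
t 30.23 pos [ 0.4265 -0.3125  0.1996] yaw 86.4 tilt [-0.048 -0.019 -0.999] w 0.0696 F [0.09 0.11 0.61] q [-0.15  0.19  0.76  1.78 -0.1   1.25  2.14]
delta cm [-0.24  0.99  3.89]
spin -0.6
```

View pics/w11.png

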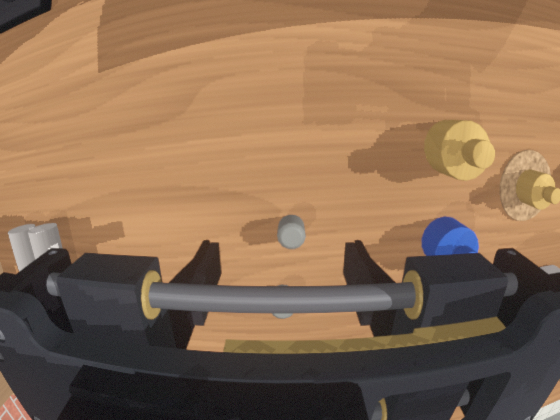

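View pics/t11.png

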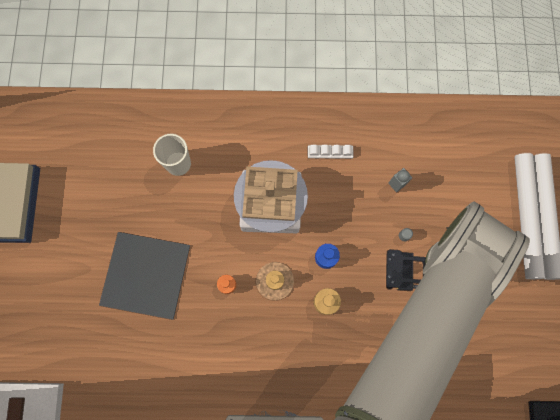

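The seal is at (291,231) in the wrist view and hasn't moved. The tool has picked up about 3° of tilt, so I'll see how it responds to moves while centring.

```bash
for i in 1; do python3 -m inch '[{"translation":[0,0.5,2],"spin":-0.6},{"translation":[0,0.5,2],"spin":0},{"translation":[0,0,0],"spin":0}]' >/dev/null; python3 go.py 0.466 -0.305 0.2 87; python3 -m inch '[{"translation":[-3,0,0],"spin":0},{"translation":[-3,0,0],"spin":0},{"translation":[0,0,0],"spin":0}]' >/dev/null; python3 go.py 0.466 -0.305 0.2 87;  python3 -m inch '[{"translation":[3,0,0],"spin":0},{"translation":[3,0,0],"spin":0},{"translation":[0,0,0],"spin":0}]' >/dev/null; python3 go.py 0.466 -0.305 0.2 87; done
```

```text
t 30.7 pos [ 0.4701 -0.2999  0.1967] yaw 87.4 tilt [-0.048 -0.017 -0.999] w 0.0699 F [-0.15 -0.15 -0.08] q [-0.16  0.28  0.74  1.71 -0.15  1.26  2.14]
delta cm [-0.3  -0.54 -0.4 ]
spin 0.4
t 31.07 pos [ 0.4709 -0.298   0.2573] yaw 87.4 tilt [-0.051 -0.017 -0.999] w 0.0696 F [-0.31  0.48 -0.66] q [-0.17  0.23  0.75  1.62 -0.12  1.38  2.11]
delta cm [ 5.75 -0.61 -0.17]
spin 0.4
t 31.45 pos [ 0.4658 -0.2982  0.1945] yaw 87.5 tilt [-0.052 -0.015 -0.999] w 0.0698 F [0.53 0.03 0.75] q [-0.16  0.27  0.74  1.72 -0.15  1.26  2.14]
delta cm [-0.54 -0.68  0.02]
spin 0.5
```

Tilt about the jaw axis doesn't affect how a seal is gripped, so I'll go on. I'll re-measure the seal from here.

```bash
python3 - <<'E'
from h import *
import pickle
st=r.read_state();im=optics.camera("wrist");pickle.dump((st,im),open("w12.pkl","wb"));save("w12",im,(180,100,400,300),3.5)
E
```

```text
(no output)
```

View pics/w12.png

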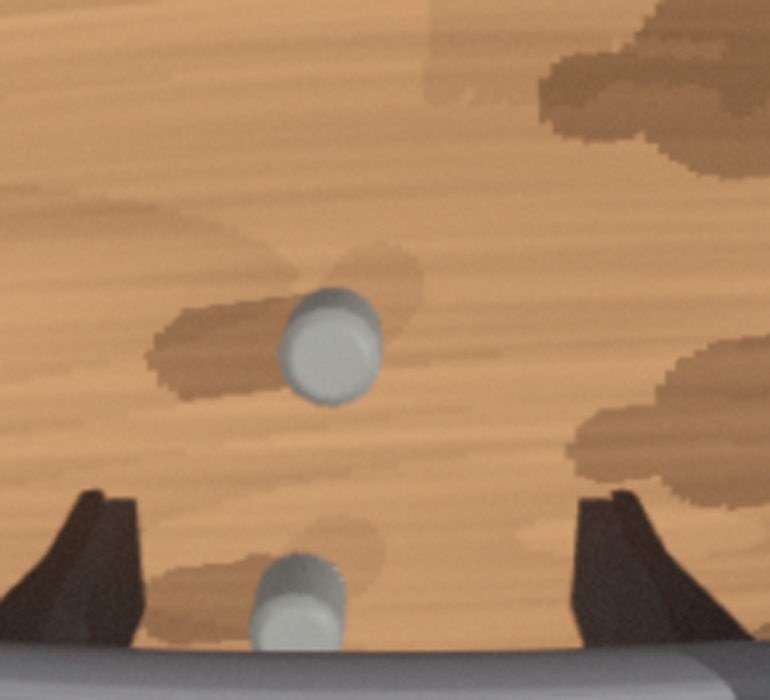

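```bash
python3 - <<'E'
from h import *
import pickle
st,im=pickle.load(open("w12.pkl","rb"))
def wp(u,v,z):
    o,d=wray(u,v,st);return (o+d*(z-o[2])/d[2]).round(4)
print(wp(274.4,201,.036),wp(264.7,282.7,.036))
print(tri(wray(274.4,201,st),ray("scene",110+77.5/3.2-.5,170+349.5/3.2-.5),ray("top",401,268.5)))
E
python3 go.py 0.466 -0.3055 0.032 87
```

```text
[ 0.4658 -0.3067  0.036 ] [ 0.5546 -0.3216  0.036 ]
(array([ 0.46686545, -0.30688269,  0.02975874]), [0.00047583727951798304, 0.00020164504695709904, 0.00048132486861746185])
t 31.5 pos [ 0.4665 -0.2987  0.1959] yaw 87.5 tilt [-0.05  -0.016 -0.999] w 0.0694 F [1.2  0.64 0.96] q [-0.16  0.27  0.74  1.72 -0.15  1.26  2.14]
delta cm [16.38 -0.38  0.78]
spin 0.5
```

```bash
python3 -m inch '[{"translation":[1.5,-0.2,0.1],"spin":0},{"translation":[2.5,-0.1,0.1],"spin":0},{"translation":[2.5,0,0.1],"spin":0},{"translation":[2.5,0,0.1],"spin":0},{"translation":[2.5,0,0.1],"spin":0},{"translation":[1.5,0,0.1],"spin":0},{"translation":[0.8,0,0],"spin":0},{"translation":[0,0,0],"spin":0}]'; python3 go.py 0.466 -0.306 0.032 87
```

```text
time: 32.5
ee_pos: [0.4681, -0.3064, 0.0553]
eef_rot: [0.009, 0.722, -0.023, 0.692]
ft_force: [-0.8, -0.2, -0.6]
width: 0.0697
t 32.5 pos [ 0.4681 -0.3064  0.0553] yaw 87.5 tilt [-0.043 -0.019 -0.999] w 0.0697 F [-0.76 -0.23 -0.64] q [-0.07  0.45  0.67  1.84 -0.29  0.99  2.24]
delta cm [ 2.34  0.08 -0.12]
spin 0.5
```

```bash
python3 -m inch '[{"translation":[0.8,0,-0.1],"spin":0},{"translation":[0.8,0,0],"spin":0},{"translation":[0.6,0,0],"spin":0},{"translation":[0.1,0,0],"spin":0},{"translation":[0,0,0],"spin":0}]'; python3 go.py 0.466 -0.306 0.032 87;python3 - <<'E'
from h import *
save("w13",optics.camera("wrist"))
E
```

```text
time: 33.12
ee_pos: [0.467, -0.3072, 0.0323]
eef_rot: [0.008, 0.721, -0.023, 0.692]
ft_force: [-0.1, -0.2, 1.2]
width: 0.0695
t 33.12 pos [ 0.467  -0.3072  0.0323] yaw 87.5 tilt [-0.041 -0.02  -0.999] w 0.0695 F [-0.07 -0.21  1.25] q [-0.06  0.49  0.65  1.85 -0.31  0.94  2.26]
delta cm [ 0.03  0.12 -0.11]
spin 0.5
```

View pics/w13.png

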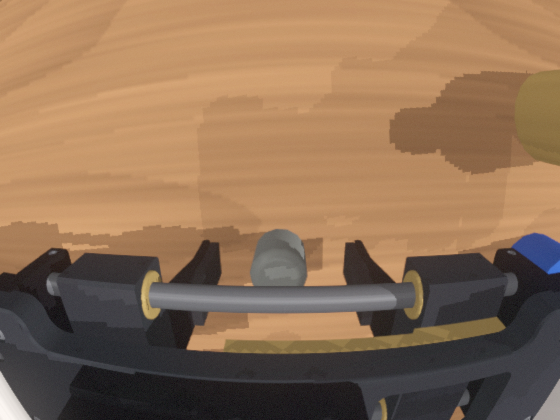

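The seal (279,260) is between the fingers (215–350). I'll close on it.

```bash
python3 -m inch '[{"translation":[0,0.05,0],"spin":0},{"translation":[0,0,0],"spin":0},{"translation":[0,0,0],"spin":0},{"translation":[0,0,0],"spin":0},{"translation":[0,0,0],"spin":0},{"translation":[0,0,0],"spin":0},{"translation":[0,0,0],"spin":0}]' 1 20; python3 go.py 0.466 -0.306 0.032 87; python3 -m inch '[{"translation":[-1,0,0],"spin":0},{"translation":[-2,0,0],"spin":0},{"translation":[-3,0,0],"spin":0},{"translation":[-3,0,0],"spin":0},{"translation":[-3,0,0],"spin":0},{"translation":[-3,0,0],"spin":0},{"translation":[-2,0,0],"spin":0},{"translation":[0,0,0],"spin":0}]'; python3 go.py 0.6 -0.012 0.23 87
```

```text
time: 34.05
ee_pos: [0.4675, -0.3069, 0.0329]
eef_rot: [0.008, 0.721, -0.023, 0.693]
ft_force: [-0.4, 0.2, 1.0]
width: 0.0292
t 34.05 pos [ 0.4675 -0.3069  0.0329] yaw 87.5 tilt [-0.04  -0.02  -0.999] w 0.0292 F [-0.39  0.17  0.96] q [-0.06  0.48  0.66  1.85 -0.31  0.94  2.26]
delta cm [ 0.1   0.09 -0.15]
spin 0.5
time: 35.05
ee_pos: [0.4738, -0.3037, 0.212]
eef_rot: [0.009, 0.72, -0.024, 0.693]
ft_force: [0.7, -0.1, -0.9]
width: 0.0293
t 35.05 pos [ 0.4738 -0.3037  0.212 ] yaw 87.4 tilt [-0.039 -0.02  -0.999] w 0.0293 F [ 0.7  -0.06 -0.91] q [-0.16  0.27  0.75  1.68 -0.15  1.28  2.14]
delta cm [-2.87 29.66 11.19]
spin 0.4
```

```bash
python3 -m inch '[{"translation":[-0.4,1.5,0.5],"spin":0},{"translation":[-0.4,2.5,1],"spin":0},{"translation":[-0.4,3,1.1],"spin":0},{"translation":[-0.4,3,1.1],"spin":0},{"translation":[-0.4,3,1.1],"spin":0},{"translation":[-0.4,3,1.1],"spin":0},{"translation":[-0.2,3,1.1],"spin":0},{"translation":[-0.2,3,1.1],"spin":0},{"translation":[0,3,1.1],"spin":0},{"translation":[0,2.5,1],"spin":0},{"translation":[0,1.5,0.5],"spin":0},{"translation":[0,0,0],"spin":0}]'; python3 go.py 0.598 -0.011 0.23 87; python3 - <<'E'
from h import *
import pickle
st=r.read_state();im=optics.camera("wrist");pickle.dump((st,im),open("w14.pkl","wb"));save("w14",im)
E
```

```text
time: 36.55
ee_pos: [0.5941, 0.005, 0.2196]
eef_rot: [0.007, 0.726, -0.02, 0.687]
ft_force: [-0.1, -0.4, 0.0]
width: 0.0294
t 36.55 pos [0.5941 0.005  0.2196] yaw 87.8 tilt [-0.055 -0.018 -0.998] w 0.0294 F [-0.06 -0.38  0.01] q [-0.55  0.35  0.58  1.55 -0.17  1.36  1.58]
delta cm [-1.04 -1.6   0.4 ]
spin 0.8
```

View pics/w14.png

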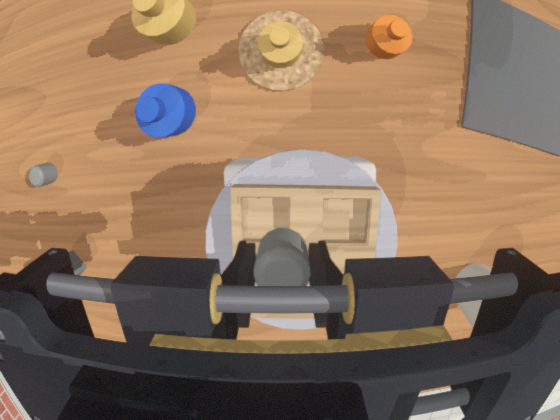

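```bash
python3 -m inch '[{"translation":[-0.5,-0.8,0.2],"spin":0.8},{"translation":[-0.3,-0.8,0.2],"spin":0},{"translation":[0,0,0],"spin":0}]' >/dev/null; python3 go.py 0.598 -0.011 0.23 87; python3 - <<'E'
from h import *
import pickle
st=r.read_state();im=optics.camera("wrist");pickle.dump((st,im),open("w15.pkl","wb"));save("w15",im,(200,140,420,300),3.5)
E
```

```text
t 36.98 pos [ 0.5972 -0.0172  0.2291] yaw 86.6 tilt [-0.055 -0.019 -0.998] w 0.0289 F [-0.18 -0.49 -1.74] q [-0.52  0.35  0.59  1.53 -0.17  1.37  1.6 ]
delta cm [-0.1   0.62  0.04]
spin -0.4
```

View pics/w15.png

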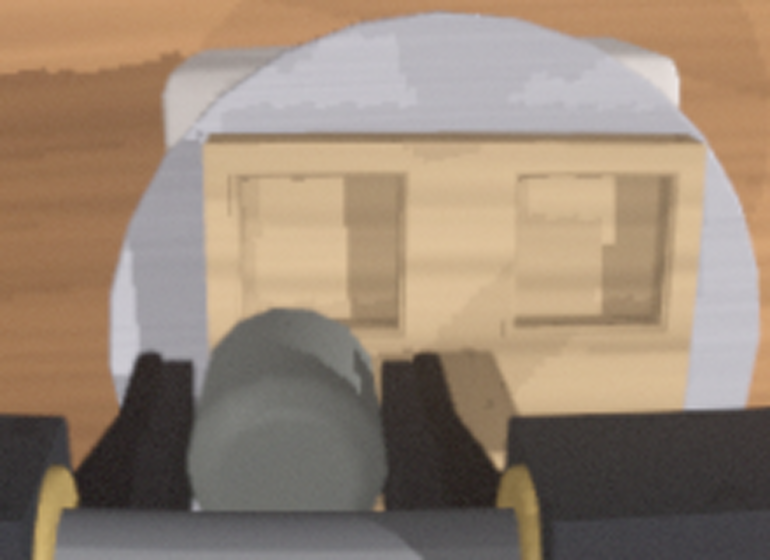

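```bash
python3 - <<'E'
from h import *
import pickle
st,im=pickle.load(open("w15.pkl","rb"))
def wp(x,y,z):
    u,v=200+(x+.5)/3.5-.5,140+(y+.5)/3.5-.5
    o,d=wray(u,v,st);return (o+d*(z-o[2])/d[2])[:2]
for n,q in(("L",[(236,174),(407,174),(405,326),(238,326)]),("R",[(516,175),(675,175),(667,328),(508,328)])):
    P=np.array([wp(*p,.1113) for p in q]);e=np.roll(P,-1,0)-P
    print(n,P.mean(0).round(4),np.linalg.norm(e,axis=1).round(4))
for p in((205,138),(703,140)): print(wp(*p,.1113))
# seal in hand top centre
print("seal top ~",wp(287,450,.2291+.003))
E
```

```text
L [ 0.5967 -0.01  ] [0.0409 0.0384 0.0414 0.0384]
R [0.6009 0.0573] [0.0405 0.0399 0.0419 0.039 ]
[ 0.56731204 -0.03620387]
[0.57366883 0.08555887]
seal top ~ [ 0.59187992 -0.01551052]
```

```bash
python3 go.py 0.5995 -0.011 0.155 87; python3 -m inch '[{"translation":[0.7,0.3,-0.1],"spin":-0.4},{"translation":[1.3,0.2,-0.1],"spin":0},{"translation":[1.5,0.1,-0.1],"spin":0},{"translation":[1.5,0,-0.1],"spin":0},{"translation":[1.3,0,0],"spin":0},{"translation":[0.7,0,0],"spin":0},{"translation":[0,0,0],"spin":0}]'; python3 go.py 0.5995 -0.011 0.155 87
```

```text
t 37.02 pos [ 0.5971 -0.0167  0.229 ] yaw 86.6 tilt [-0.055 -0.019 -0.998] w 0.0289 F [ 0.2   0.12 -0.63] q [-0.52  0.35  0.59  1.53 -0.17  1.37  1.6 ]
delta cm [7.36 0.75 0.6 ]
spin -0.4
time: 37.9
ee_pos: [0.5878, -0.0107, 0.1524]
eef_rot: [0.011, 0.727, -0.025, 0.686]
ft_force: [-0.4, 0.0, -0.2]
width: 0.0291
t 37.9 pos [ 0.5878 -0.0107  0.1524] yaw 87.1 tilt [-0.058 -0.019 -0.998] w 0.0291 F [-0.44  0.02 -0.21] q [-0.52  0.39  0.57  1.65 -0.2   1.23  1.61]
delta cm [-0.32  0.02  1.15]
spin 0.1
```

```bash
python3 -m inch '[{"translation":[0,0,0.5],"spin":0},{"translation":[0,0,0.4],"spin":0},{"translation":[0,0,0.2],"spin":0},{"translation":[0,0,0],"spin":0}]'; python3 go.py 0.5995 -0.011 0.15 87; python3 - <<'E'
from h import *
import pickle
st=r.read_state();im=optics.camera("wrist");pickle.dump((st,im),open("w16.pkl","wb"));save("w16",im,(180,120,420,300),3.3);save("s16",optics.camera("scene"),(210,150,350,280),5)
E
```

```text
time: 38.4
ee_pos: [0.6008, -0.0115, 0.1531]
eef_rot: [0.011, 0.726, -0.025, 0.687]
ft_force: [-0.8, 0.1, -0.7]
width: 0.0293
t 38.4 pos [ 0.6008 -0.0115  0.1531] yaw 87.1 tilt [-0.055 -0.019 -0.998] w 0.0293 F [-0.84  0.08 -0.66] q [-0.51  0.42  0.57  1.61 -0.21  1.23  1.62]
delta cm [ 0.32  0.05 -0.11]
spin 0.1
```

View pics/w16.png

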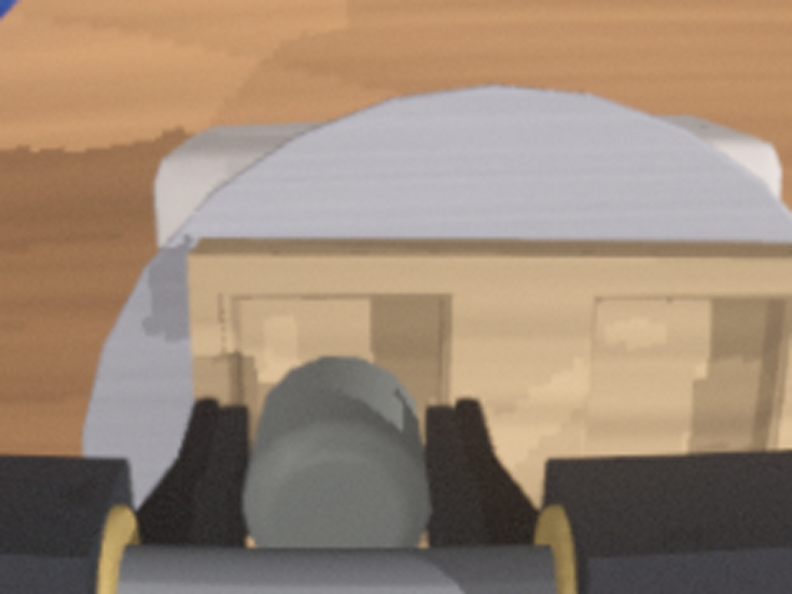

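View pics/s16.png

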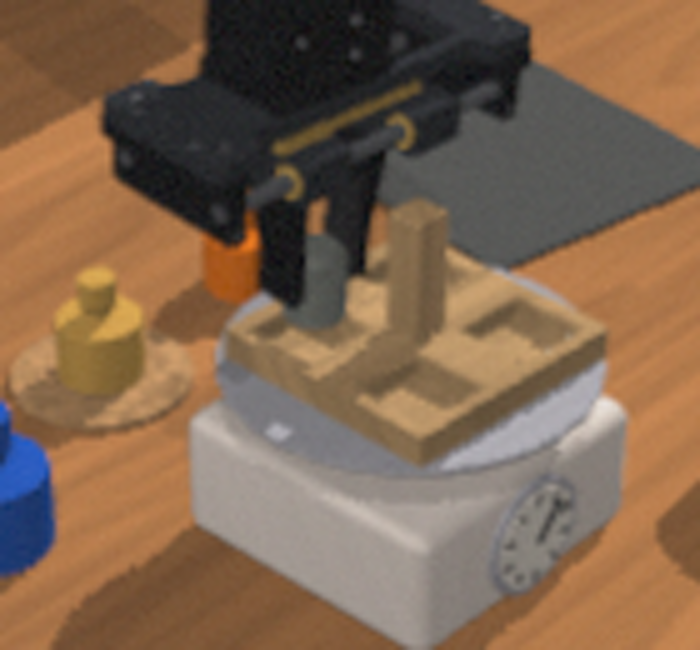

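```bash
python3 - <<'E'
from h import *
import pickle
st,im=pickle.load(open("w16.pkl","rb"))
def wp(x,y,z):
    u,v=180+(x+.5)/3.3-.5,120+(y+.5)/3.3-.5
    o,d=wray(u,v,st);return (o+d*(z-o[2])/d[2]).round(4)
zb=st["ee_pos"][2]-.0329
print("base edge",wp(338,357,zb)," sides",wp(254,440,zb),wp(420,440,zb))
print("well near edge",wp(340,297,.1113),wp(237,297,.1113),wp(450,297,.1113))
E
```

```text
base edge [ 0.5863 -0.0098  0.1202]  sides [ 0.6017 -0.026   0.1202] [0.603  0.0043 0.1202]
well near edge [ 0.5777 -0.0092  0.1113] [ 0.5769 -0.0282  0.1113] [0.5786 0.011  0.1113]
```

The seal base centre is at x≈0.601 and the well centre at about 0.597, so I'll shift back 4 mm and +1.5 mm in y before lowering.

```bash
python3 go.py 0.5968 -0.0102 0.146 87; python3 -m inch '[{"translation":[0,0.1,-0.2],"spin":0},{"translation":[0,0.05,-0.15],"spin":0},{"translation":[0.2,0,0],"spin":0},{"translation":[0.2,0,0],"spin":0},{"translation":[0,0,0],"spin":0}]'; python3 go.py 0.5968 -0.0102 0.146 87;python3 - <<'E'
from h import *
import pickle
st=r.read_state();im=optics.camera("wrist");pickle.dump((st,im),open("w17.pkl","wb"));save("w17",im,(180,120,420,300),3.3)
E
```

```text
t 38.5 pos [ 0.6005 -0.0114  0.1531] yaw 87.1 tilt [-0.055 -0.018 -0.998] w 0.0294 F [ 0.    0.16 -0.31] q [-0.51  0.42  0.57  1.61 -0.21  1.23  1.62]
delta cm [ 0.73  0.12 -0.34]
spin 0.1
time: 39.12
ee_pos: [0.5963, -0.0096, 0.149]
eef_rot: [0.011, 0.726, -0.025, 0.687]
ft_force: [-0.0, 0.3, -0.3]
width: 0.0292
t 39.12 pos [ 0.5963 -0.0096  0.149 ] yaw 87.1 tilt [-0.056 -0.018 -0.998] w 0.0292 F [-0.03  0.28 -0.31] q [-0.51  0.41  0.56  1.63 -0.21  1.22  1.62]
delta cm [ 0.3  -0.05  0.07]
spin 0.1
```

View pics/w17.png

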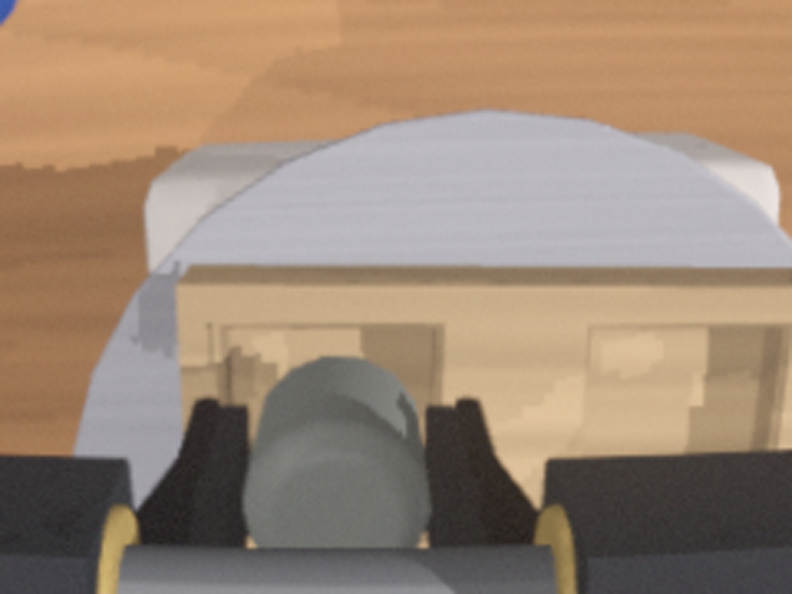

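```bash
python3 -m inch '[{"translation":[0.3,-0.05,0.05],"spin":0},{"translation":[0.3,0,0.05],"spin":0},{"translation":[0.3,0,0],"spin":0},{"translation":[0.2,0,0],"spin":0},{"translation":[0.2,0,0],"spin":0},{"translation":[0,0,0],"spin":0}]'; python3 go.py 0.5968 -0.0102 0.133 87;python3 - <<'E'
from h import *
import pickle
save("s18",optics.camera("scene"),(210,150,350,280),5)
E
```

```text
time: 39.92
ee_pos: [0.5966, -0.0105, 0.1349]
eef_rot: [0.011, 0.726, -0.025, 0.687]
ft_force: [0.4, 0.5, -0.3]
width: 0.0294
t 39.92 pos [ 0.5966 -0.0105  0.1349] yaw 87.1 tilt [-0.056 -0.018 -0.998] w 0.0294 F [ 0.44  0.53 -0.27] q [-0.51  0.43  0.56  1.64 -0.22  1.2   1.63]
delta cm [0.19 0.04 0.03]
spin 0.1
```

View pics/s18.png

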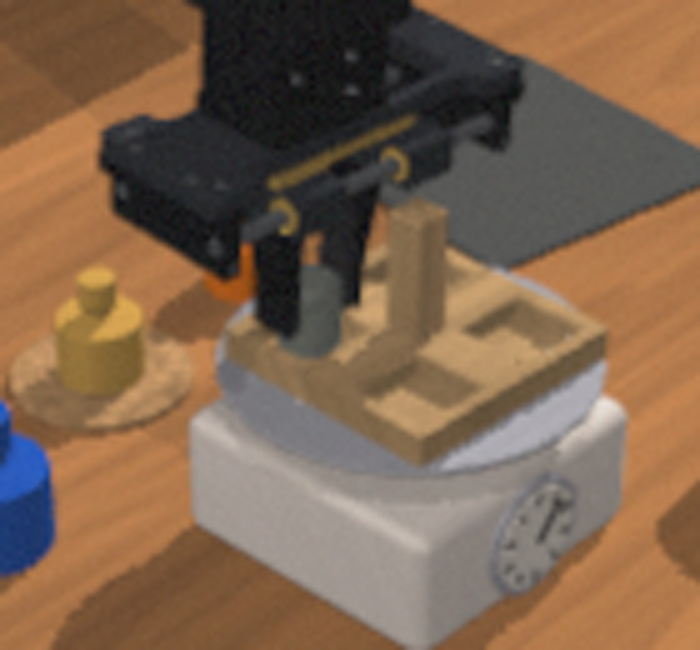

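```bash
python3 -m inch '[{"translation":[0.15,0,0],"spin":0},{"translation":[0.1,0,0],"spin":0},{"translation":[0,0,0],"spin":0}]';python3 -m inch '[{"translation":[0,0,0],"spin":0},{"translation":[0,0,0],"spin":0},{"translation":[0,0,0],"spin":0},{"translation":[0,0,0],"spin":0}]' 0.5;python3 -m inch '[{"translation":[-1,0,-0.05],"spin":0},{"translation":[-2,0,-0.1],"spin":0},{"translation":[-2.5,0,-0.1],"spin":0},{"translation":[-2.5,0,0],"spin":0},{"translation":[-2.5,0,0],"spin":0},{"translation":[-1,0,0],"spin":0},{"translation":[0,0,0],"spin":0}]'; python3 go.py 0.553 -0.32 0.2; python3 - <<'E'
from h import *
import pickle
st=r.read_state();im=optics.camera("wrist");pickle.dump((st,im),open("w19.pkl","wb"));save("w19",im);save("s19",optics.camera("scene"),(210,150,350,280),5)
E
```

```text
time: 40.35
ee_pos: [0.5967, -0.0105, 0.1326]
eef_rot: [0.011, 0.726, -0.025, 0.687]
ft_force: [-0.1, 0.0, -0.6]
width: 0.0291
time: 40.85
ee_pos: [0.5968, -0.0106, 0.1329]
eef_rot: [0.011, 0.726, -0.025, 0.687]
ft_force: [0.0, 0.2, 0.3]
width: 0.0432
time: 41.72
ee_pos: [0.6008, -0.0086, 0.2547]
eef_rot: [0.011, 0.725, -0.025, 0.688]
ft_force: [0.2, -0.1, -1.7]
width: 0.0432
t 41.73 pos [ 0.6008 -0.0086  0.2547] yaw 87.1 tilt [-0.053 -0.018 -0.998] w 0.0432 F [ 0.18 -0.07 -1.69] q [-0.53  0.34  0.59  1.49 -0.17  1.42  1.59]
delta cm [  6.27 -31.23  -2.86]
```

View pics/w19.png

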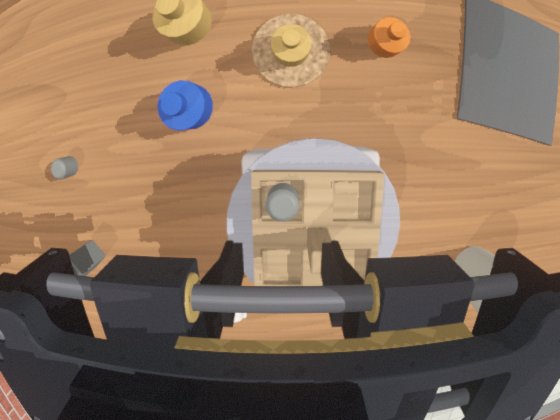

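View pics/s19.png

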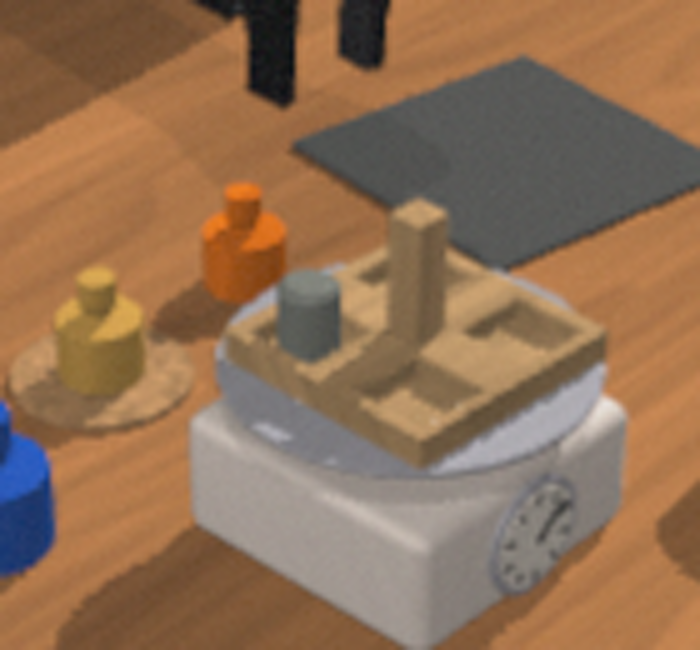

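The first seal stands upright in its well at (285,202). Now for the second, at (64,167).

```bash
python3 -m inch '[{"translation":[0.5,-1.5,0],"spin":0},{"translation":[0.5,-3,-0.2],"spin":0},{"translation":[0.5,-3,-0.2],"spin":0},{"translation":[0.5,-3,-0.2],"spin":0},{"translation":[0.5,-3,-0.2],"spin":0},{"translation":[0.5,-3,-0.2],"spin":0},{"translation":[0.5,-3,-0.2],"spin":0},{"translation":[0.5,-3,-0.2],"spin":0},{"translation":[0.5,-3,-0.2],"spin":0},{"translation":[0.3,-3,-0.2],"spin":0},{"translation":[0,-2,0],"spin":0},{"translation":[0,-1,0],"spin":0},{"translation":[0,0,0],"spin":0}]' 0.2; python3 go.py 0.553 -0.32 0.2 87; python3 - <<'E'
from h import *
import pickle
st=r.read_state();im=optics.camera("wrist");pickle.dump((st,im),open("w20.pkl","wb"));save("w20",im)
E
```

```text
time: 43.45
ee_pos: [0.5491, -0.345, 0.1986]
eef_rot: [0.014, 0.733, -0.029, 0.68]
ft_force: [-0.5, 1.1, -0.2]
width: 0.0698
t 43.45 pos [ 0.5491 -0.345   0.1986] yaw 86.5 tilt [-0.075 -0.019 -0.997] w 0.0698 F [-0.48  1.15 -0.18] q [-0.02  0.51  0.69  1.43 -0.26  1.36  2.18]
delta cm [-0.21  2.51  0.22]
spin -0.5
```

View pics/w20.png

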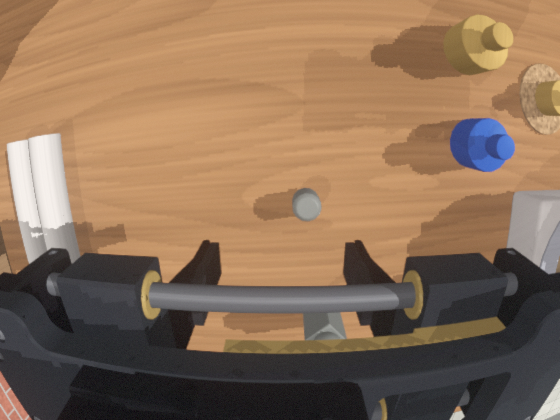

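```bash
python3 - <<'E'
from h import *
import pickle
st,im=pickle.load(open("w20.pkl","rb"))
save("w20c",im,(270,170,350,240),8)
def wp(u,v,z):
    o,d=wray(u,v,st);return (o+d*(z-o[2])/d[2]).round(4)
print(wp(306.5,207.5,.036)); print("tall",plane("top",402,174,.085))
print(tri(wray(306.5,207.5,st),ray("scene",110+136.5/3.2-.5,170+420.5/3.2-.5),ray("top",380+106/4-.4,150+336/4-.4)))
E
python3 -m inch '[{"translation":[0,1.2,0.1],"spin":-0.5},{"translation":[0,1.2,0.1],"spin":0},{"translation":[0,0,0],"spin":0}]';python3 go.py 0.5535 -0.3215 0.032 87
```

```text
[ 0.5546 -0.3232  0.036 ]
tall [ 0.69345008 -0.30428663  0.085     ]
(array([ 0.55499094, -0.32279604,  0.03088003]), [0.0008477911099881784, 0.0003143594129314618, 0.0007890165105381375])
time: 43.88
ee_pos: [0.5543, -0.3154, 0.1977]
eef_rot: [0.01, 0.733, -0.023, 0.68]
ft_force: [-0.4, 0.1, -0.0]
width: 0.0697
t 43.88 pos [ 0.5543 -0.3154  0.1977] yaw 87.3 tilt [-0.074 -0.018 -0.997] w 0.0697 F [-0.44  0.06 -0.04] q [-0.06  0.49  0.68  1.46 -0.25  1.35  2.15]
delta cm [16.54 -0.26  1.16]
spin 0.3
```

View pics/w20c.png

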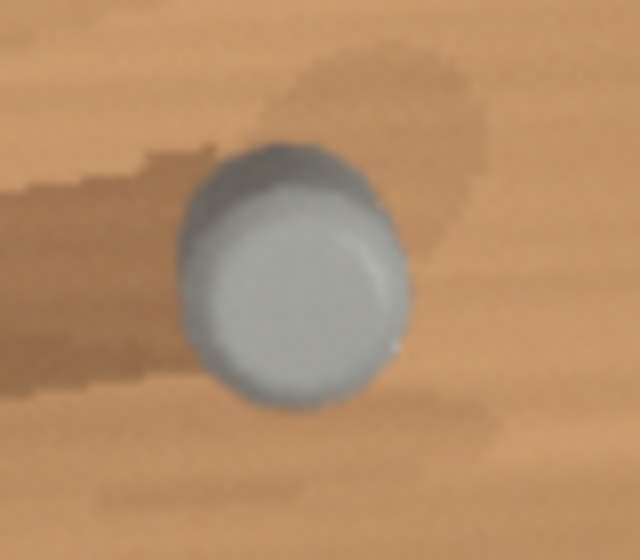

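```bash
python3 -m inch '[{"translation":[1.5,-0.1,0.2],"spin":0},{"translation":[2.5,-0.1,0.2],"spin":0},{"translation":[2.5,0,0.2],"spin":0},{"translation":[2.5,0,0.2],"spin":0},{"translation":[2.5,0,0.2],"spin":0},{"translation":[2.0,0,0.2],"spin":0},{"translation":[0.8,0,0],"spin":0},{"translation":[0,0,0],"spin":0}]'; python3 go.py 0.5545 -0.322 0.032 87
```

```text
time: 44.88
ee_pos: [0.5543, -0.3209, 0.0447]
eef_rot: [0.01, 0.733, -0.024, 0.679]
ft_force: [-0.2, 0.2, -0.1]
width: 0.0696
t 44.88 pos [ 0.5543 -0.3209  0.0447] yaw 87.3 tilt [-0.076 -0.018 -0.997] w 0.0696 F [-0.22  0.16 -0.11] q [-0.01  0.65  0.61  1.58 -0.34  1.09  2.2 ]
delta cm [ 1.26 -0.08  0.12]
spin 0.3
```

```bash
python3 -m inch '[{"translation":[0.6,-0.05,0.05],"spin":0},{"translation":[0.5,-0.05,0.05],"spin":0},{"translation":[0.1,0,0],"spin":0},{"translation":[0,0,0],"spin":0}]'; python3 go.py 0.5545 -0.322 0.032 87; python3 -m inch '[{"translation":[0,0,0],"spin":0},{"translation":[0,0,0],"spin":0},{"translation":[0,0,0],"spin":0},{"translation":[0,0,0],"spin":0},{"translation":[0,0,0],"spin":0},{"translation":[0,0,0],"spin":0},{"translation":[0,0,0],"spin":0}]' 1 20;python3 - <<'E'
from h import *
save("w21",optics.camera("wrist"))
E
```

```text
time: 45.38
ee_pos: [0.5556, -0.3229, 0.0339]
eef_rot: [0.009, 0.732, -0.024, 0.681]
ft_force: [0.1, -0.2, 0.6]
width: 0.0698
t 45.38 pos [ 0.5556 -0.3229  0.0339] yaw 87.3 tilt [-0.073 -0.019 -0.997] w 0.0698 F [ 0.1  -0.23  0.59] q [-0.01  0.66  0.61  1.59 -0.35  1.07  2.21]
delta cm [ 0.2   0.09 -0.1 ]
spin 0.3
time: 46.25
ee_pos: [0.5559, -0.3231, 0.0345]
eef_rot: [0.009, 0.732, -0.024, 0.681]
ft_force: [0.7, -0.1, 0.7]
width: 0.0292
```

View pics/w21.png

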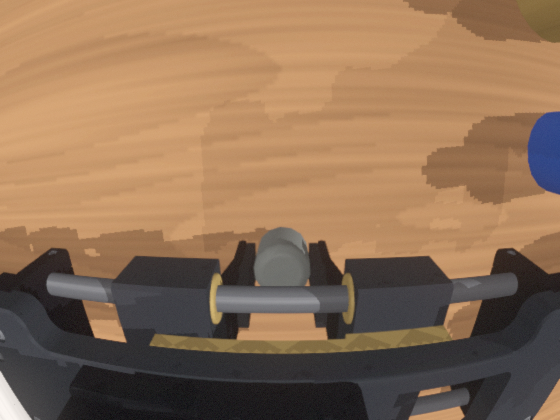

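```bash
python3 -m inch '[{"translation":[-1,0,0],"spin":0},{"translation":[-2,0,-0.1],"spin":0},{"translation":[-3,0,-0.1],"spin":0},{"translation":[-3,0,-0.2],"spin":0},{"translation":[-3,0,-0.2],"spin":0},{"translation":[-3,0,-0.2],"spin":0},{"translation":[-3,0,-0.2],"spin":0},{"translation":[-2,0,0],"spin":0},{"translation":[0,0,0],"spin":0}]'; python3 go.py 0.6002 0.0574 0.24 87
```

```text
time: 47.42
ee_pos: [0.5603, -0.3196, 0.2529]
eef_rot: [0.009, 0.729, -0.026, 0.684]
ft_force: [-0.5, -0.4, -1.2]
width: 0.0287
t 47.42 pos [ 0.5603 -0.3196  0.2529] yaw 87.2 tilt [-0.065 -0.022 -0.998] w 0.0287 F [-0.5  -0.36 -1.15] q [-0.06  0.47  0.7   1.37 -0.24  1.45  2.14]
delta cm [ 0.18 37.87  2.18]
spin 0.2
```

```bash
python3 -m inch '[{"translation":[-0.3,1.5,0],"spin":0},{"translation":[-0.3,2.5,0.2],"spin":0},{"translation":[-0.3,3,0.2],"spin":0},{"translation":[-0.3,3,0.2],"spin":0},{"translation":[-0.2,3,0.2],"spin":0},{"translation":[-0.2,3,0.2],"spin":0},{"translation":[-0.1,3,0.2],"spin":0},{"translation":[0,3,0.2],"spin":0},{"translation":[0,3,0.2],"spin":0},{"translation":[0,3,0.2],"spin":0},{"translation":[0,3,0.2],"spin":0},{"translation":[0,2.5,0.1],"spin":0},{"translation":[0,1.5,0],"spin":0},{"translation":[0,0,0],"spin":0}]'; python3 go.py 0.6002 0.0574 0.22 87
```

```text
time: 49.18
ee_pos: [0.5914, 0.0557, 0.2506]
eef_rot: [0.007, 0.735, -0.021, 0.677]
ft_force: [0.7, -1.3, -0.5]
width: 0.0291
t 49.17 pos [0.5914 0.0557 0.2506] yaw 87.8 tilt [-0.082 -0.019 -0.996] w 0.0291 F [ 0.72 -1.26 -0.47] q [-0.61  0.35  0.56  1.48 -0.17  1.45  1.49]
delta cm [2.97 0.27 1.12]
spin 0.8
```

```bash
python3 go.py 0.6002 0.0574 0.155 87|tail -2;  python3 -m inch '[{"translation":[0.8,0.2,0.3],"spin":0.4},{"translation":[1.5,0.1,0.3],"spin":0.4},{"translation":[1.5,0.1,0.3],"spin":0},{"translation":[1.5,0,0.3],"spin":0},{"translation":[1.5,0,0.3],"spin":0},{"translation":[1.2,0,0.2],"spin":0},{"translation":[0.6,0,0],"spin":0},{"translation":[0,0,0],"spin":0}]'; python3 go.py 0.6002 0.0574 0.152 87
```

```text
delta cm [9.45 0.42 1.65]
spin 0.8
time: 50.18
ee_pos: [0.6012, 0.0529, 0.1558]
eef_rot: [0.013, 0.736, -0.029, 0.676]
ft_force: [-0.4, -0.6, -0.9]
width: 0.0294
t 50.17 pos [0.6012 0.0529 0.1558] yaw 86.6 tilt [-0.085 -0.021 -0.996] w 0.0294 F [-0.38 -0.63 -0.94] q [-0.58  0.44  0.54  1.57 -0.22  1.28  1.51]
delta cm [ 0.38  0.45 -0.1 ]
spin -0.4
```

```bash
python3 -m inch '[{"translation":[0.2,0.3,0],"spin":-0.4},{"translation":[0.1,0.15,0],"spin":0},{"translation":[0,0,0],"spin":0}]'; python3 go.py 0.6002 0.0574 0.152 87;python3 - <<'E'
from h import *
import pickle
st=r.read_state();im=optics.camera("wrist");pickle.dump((st,im),open("w22.pkl","wb"));save("w22",im,(140,120,380,300),3.3)
E
```

```text
time: 50.55
ee_pos: [0.6019, 0.0581, 0.1538]
eef_rot: [0.01, 0.735, -0.026, 0.677]
ft_force: [0.2, 0.1, -0.3]
width: 0.0292
t 50.55 pos [0.6019 0.0581 0.1538] yaw 87.1 tilt [-0.083 -0.02  -0.996] w 0.0292 F [ 0.18  0.1  -0.31] q [-0.59  0.44  0.54  1.57 -0.22  1.27  1.51]
delta cm [ 0.19 -0.07 -0.15]
spin 0.1
```

View pics/w22.png

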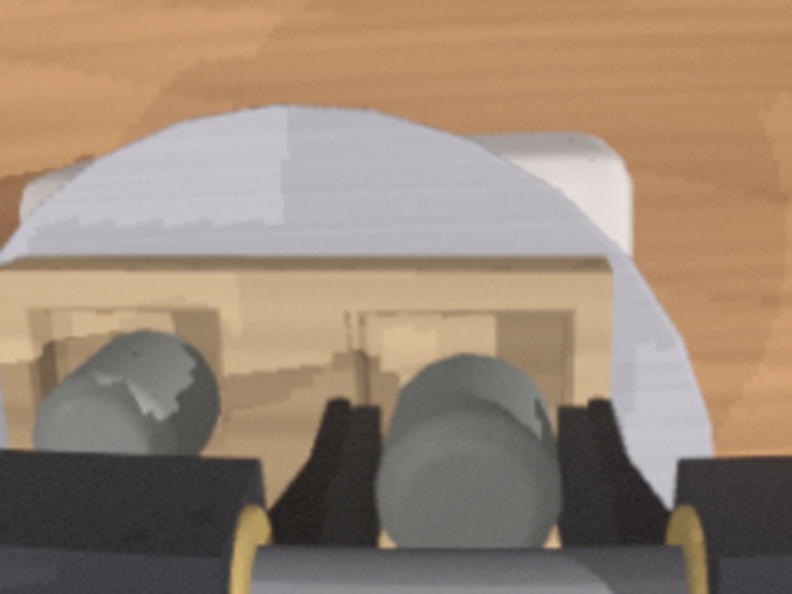

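```bash
python3 - <<'E'
from h import *
import pickle
st,im=pickle.load(open("w22.pkl","rb"))
def wp(x,y,z):
    u,v=140+(x+.5)/3.3-.5,120+(y+.5)/3.3-.5
    o,d=wray(u,v,st);return (o+d*(z-o[2])/d[2]).round(4)
zb=st["ee_pos"][2]-.0345
print("base edge",wp(472,355,zb)," sides",wp(391,430,zb),wp(554,430,zb))
print("well near edge",wp(468,311,.1102),wp(361,311,.1102),wp(575,311,.1102))
E
```

```text
base edge [0.5868 0.06   0.1193]  sides [0.6006 0.0443 0.1193] [0.6019 0.0743 0.1193]
well near edge [0.5809 0.0593 0.1102] [0.58   0.0392 0.1102] [0.5818 0.0793 0.1102]
```

Aligned to within 2 mm. I'll lower it.

```bash
python3 -m inch '[{"translation":[0.2,0,-0.15],"spin":0},{"translation":[0.3,0,0],"spin":0},{"translation":[0.3,0,0.05],"spin":0},{"translation":[0.3,0,0],"spin":0},{"translation":[0.3,0,0.05],"spin":0},{"translation":[0.2,0,0],"spin":0},{"translation":[0,0,0],"spin":0}]'; python3 go.py 0.6 0.058 0.134 87;python3 - <<'E'
from h import *
save("s23",optics.camera("scene"),(210,150,350,280),5)
E
```

```text
time: 51.48
ee_pos: [0.5999, 0.0574, 0.1367]
eef_rot: [0.011, 0.735, -0.026, 0.677]
ft_force: [0.3, -0.5, -0.5]
width: 0.0292
t 51.48 pos [0.5999 0.0574 0.1367] yaw 87.1 tilt [-0.083 -0.02  -0.996] w 0.0292 F [ 0.3  -0.55 -0.54] q [-0.58  0.45  0.53  1.6  -0.22  1.24  1.52]
delta cm [0.27 0.06 0.03]
spin 0.1
```

View pics/s23.png

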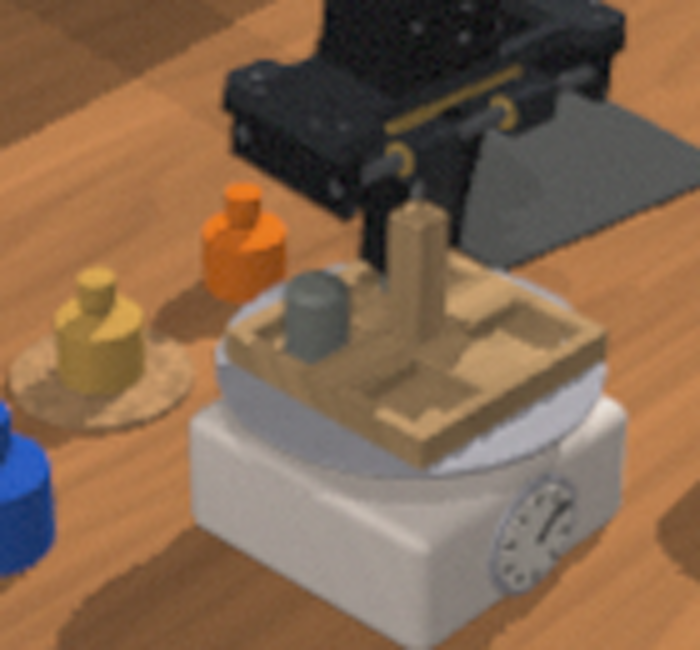

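```bash
python3 -m inch '[{"translation":[0.2,0.05,0],"spin":0},{"translation":[0.1,0,0],"spin":0},{"translation":[0,0,0],"spin":0}]';python3 -m inch '[{"translation":[0,0,0],"spin":0},{"translation":[0,0,0],"spin":0},{"translation":[0,0,0],"spin":0},{"translation":[0,0,0],"spin":0}]' 0.5;python3 -m inch '[{"translation":[-1,0,-0.08],"spin":0},{"translation":[-2,0,-0.15],"spin":0},{"translation":[-2.5,0,-0.2],"spin":0},{"translation":[-2.5,0,-0.2],"spin":0},{"translation":[-2.5,0,-0.2],"spin":0},{"translation":[-1,0,0],"spin":0},{"translation":[0,0,0],"spin":0}]'; python3 go.py 0.633 0.021 0.24; python3 - <<'E'
from h import *
import pickle
st=r.read_state();im=optics.camera("wrist");pickle.dump((st,im),open("w24.pkl","wb"));save("w24",im);save("s24",optics.camera("scene"),(90,150,350,350),3)
E
```

```text
time: 51.9
ee_pos: [0.5998, 0.058, 0.1338]
eef_rot: [0.011, 0.735, -0.026, 0.677]
ft_force: [0.6, 0.4, -0.6]
width: 0.0287
time: 52.4
ee_pos: [0.6, 0.058, 0.1342]
eef_rot: [0.011, 0.735, -0.026, 0.678]
ft_force: [0.5, 0.1, -0.4]
width: 0.0431
time: 53.28
ee_pos: [0.6014, 0.0605, 0.2563]
eef_rot: [0.011, 0.734, -0.026, 0.678]
ft_force: [0.5, -0.8, -0.3]
width: 0.0432
t 53.27 pos [0.6014 0.0605 0.2563] yaw 87.0 tilt [-0.08  -0.02  -0.997] w 0.0432 F [ 0.46 -0.8  -0.34] q [-0.6   0.37  0.56  1.45 -0.18  1.46  1.48]
delta cm [ 1.45 -3.74  3.49]
```

View pics/w24.png

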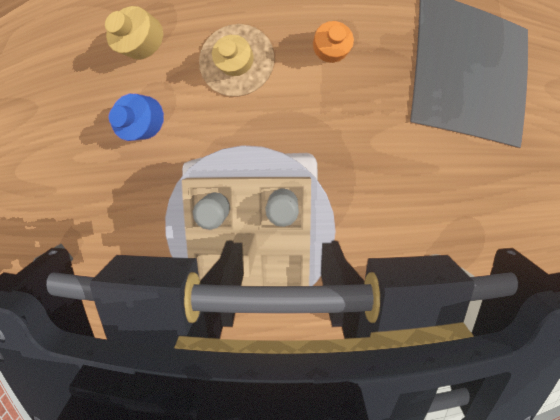

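View pics/s24.png

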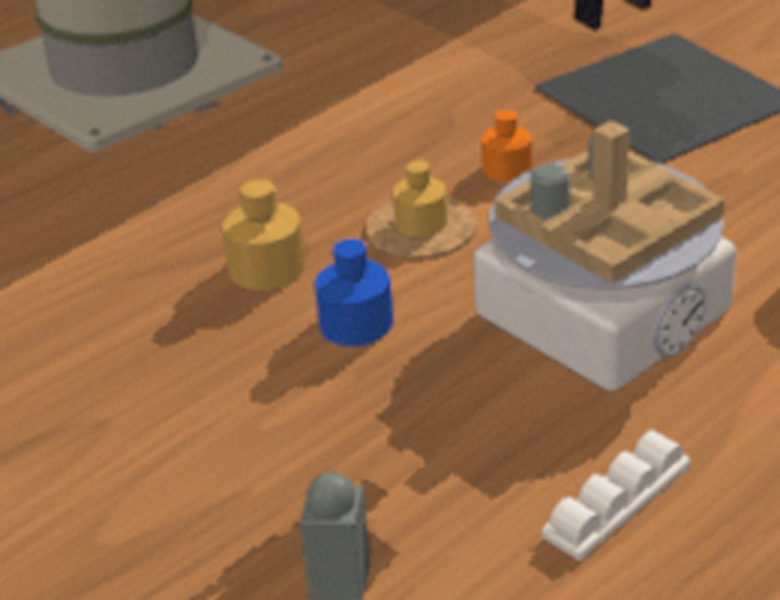

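Both seals stand upright in the near wells at (211,211) and (283,206). I'll let it settle, then grip the post.

```bash
python3 -m inch '[{"translation":[0,-1,0.8],"spin":0},{"translation":[0,-1.2,0.9],"spin":0},{"translation":[0,-1,0.9],"spin":0},{"translation":[0,-0.5,0.5],"spin":0},{"translation":[0,0,0],"spin":0},{"translation":[0,0,0],"spin":0},{"translation":[0,0,0],"spin":0},{"translation":[0,0,0],"spin":0},{"translation":[0,0,0],"spin":0},{"translation":[0,0,0],"spin":0},{"translation":[0,0,0],"spin":0},{"translation":[0,0,0],"spin":0}]' 0.3; python3 go.py 0.632 0.0215 0.157 87; python3 - <<'E'
from h import *
import pickle
st=r.read_state();im=optics.camera("wrist");pickle.dump((st,im),open("w25.pkl","wb"));save("w25",im,(170,80,400,280),3.3)
E
```

```text
time: 54.88
ee_pos: [0.631, 0.0192, 0.2512]
eef_rot: [0.01, 0.736, -0.027, 0.676]
ft_force: [0.1, -0.2, 0.5]
width: 0.0609
t 54.88 pos [0.631  0.0192 0.2512] yaw 87.0 tilt [-0.085 -0.021 -0.996] w 0.0609 F [ 0.07 -0.21  0.49] q [-0.52  0.44  0.58  1.37 -0.21  1.48  1.57]
delta cm [9.37 0.48 0.87]
spin 0.0
```

View pics/w25.png

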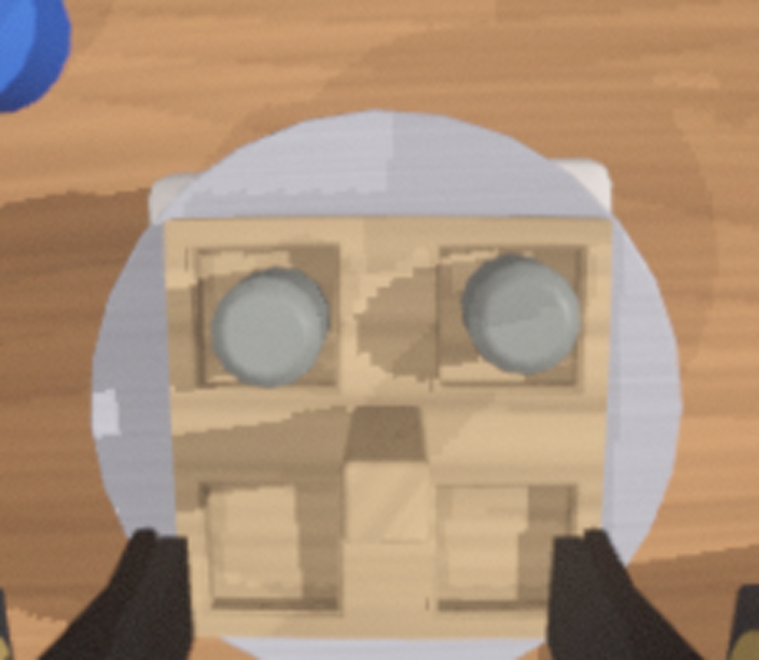

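```bash
python3 - <<'E'
from h import *
import pickle
st,im=pickle.load(open("w25.pkl","rb"))
o,d=wray(170+387.5/3.3-.5,80+502/3.3-.5,st);p=o+d*(.1711-o[2])/d[2];print(p)
E
python3 go.py 0.632 0.0215 0.157 87 | tail -2
python3 -m inch '[{"translation":[1,0.2,0.1],"spin":0},{"translation":[2,0.1,0.2],"spin":0},{"translation":[2,0.1,0.2],"spin":0},{"translation":[2,0,0.2],"spin":0},{"translation":[1.5,0,0.1],"spin":0},{"translation":[0.6,0,0],"spin":0},{"translation":[0,0,0],"spin":0}]'; python3 go.py 0.632 0.0215 0.157 87
```

```text
[0.63296703 0.02232503 0.1711    ]
delta cm [9.37 0.47 0.87]
spin 0.0
time: 55.8
ee_pos: [0.6309, 0.0216, 0.1539]
eef_rot: [0.01, 0.736, -0.027, 0.676]
ft_force: [-0.2, 0.7, 0.2]
width: 0.0612
t 55.8 pos [0.6309 0.0216 0.1539] yaw 87.1 tilt [-0.086 -0.021 -0.996] w 0.0612 F [-0.17  0.68  0.19] q [-0.51  0.51  0.55  1.49 -0.25  1.3   1.59]
delta cm [-0.32 -0.01  0.08]
spin 0.1
```

```bash
python3 -m inch '[{"translation":[-0.15,0,0.1],"spin":0},{"translation":[0,0,0],"spin":0},{"translation":[0,0,0],"spin":0},{"translation":[0,0,0],"spin":0},{"translation":[0,0,0],"spin":0},{"translation":[0,0,0],"spin":0},{"translation":[0,0,0],"spin":0},{"translation":[0,0,0],"spin":0},{"translation":[0,0,0],"spin":0}]' 1 45; python3 go.py 0.632 0.0215 0.157 87; python3 -m inch '[{"translation":[-0.4,0,0],"spin":0},{"translation":[-0.5,0,0],"spin":0},{"translation":[-1,0,0],"spin":0},{"translation":[-1.5,0,0],"spin":0},{"translation":[-1.5,0,0],"spin":0},{"translation":[-1,0,0],"spin":0},{"translation":[0,0,0],"spin":0}]';python3 go.py 0.443 0.332 0.22 81;  python3 - <<'E'
from h import *
save("w26",optics.camera("wrist"));save("s26",optics.camera("scene"),(190,100,370,280),4)
E
```

```text
time: 56.92
ee_pos: [0.6332, 0.0215, 0.1576]
eef_rot: [0.011, 0.735, -0.026, 0.677]
ft_force: [0.6, 0.1, 0.2]
width: 0.0196
t 56.92 pos [0.6332 0.0215 0.1576] yaw 87.1 tilt [-0.083 -0.02  -0.996] w 0.0196 F [0.55 0.12 0.16] q [-0.51  0.51  0.55  1.49 -0.25  1.31  1.59]
delta cm [ 0.07 -0.01 -0.11]
spin 0.1
time: 57.8
ee_pos: [0.6384, 0.0228, 0.2207]
eef_rot: [0.01, 0.735, -0.027, 0.677]
ft_force: [-0.5, -0.3, -4.7]
width: 0.0196
t 57.8 pos [0.6384 0.0228 0.2207] yaw 87.1 tilt [-0.083 -0.021 -0.996] w 0.0196 F [-0.53 -0.28 -4.67] q [-0.51  0.47  0.57  1.39 -0.23  1.43  1.57]
delta cm [  1.05  29.87 -21.08]
spin 6.1
```

View pics/w26.png

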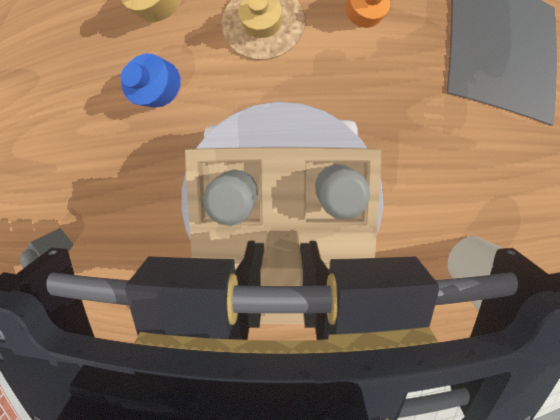

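View pics/s26.png

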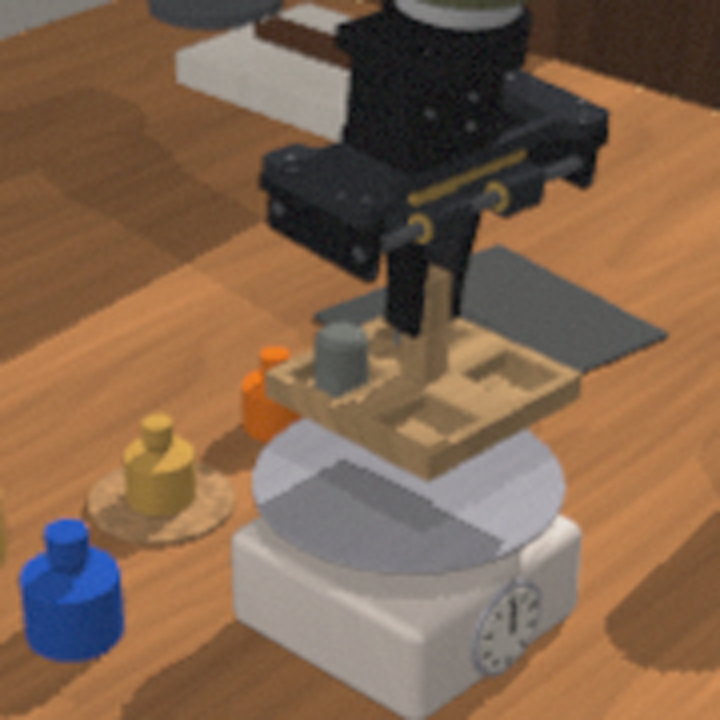

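The loaded carrier is off the pan, level, and the dial is back at zero. I'll carry it slowly to the mat.

```bash
python3 -m inch '[{"translation":[0,1,-0.7],"spin":0},{"translation":[0,1.8,-1.3],"spin":0},{"translation":[0,2.2,-1.6],"spin":0},{"translation":[0,2.2,-1.6],"spin":0},{"translation":[0,2.2,-1.6],"spin":0},{"translation":[0,2.2,-1.6],"spin":0},{"translation":[0,2.2,-1.6],"spin":0},{"translation":[0,2.2,-1.6],"spin":0},{"translation":[0,2.2,-1.6],"spin":0},{"translation":[0,2.2,-1.6],"spin":0},{"translation":[0,2.2,-1.6],"spin":0},{"translation":[0,2.2,-1.6],"spin":0},{"translation":[0,2,-1.5],"spin":0},{"translation":[0,1.5,-1],"spin":0},{"translation":[0,0.8,-0.4],"spin":0},{"translation":[0,0,0],"spin":0}]';python3 go.py 0.443 0.332 0.2 81
```

```text
time: 59.9
ee_pos: [0.4255, 0.3409, 0.2238]
eef_rot: [0.006, 0.74, -0.025, 0.672]
ft_force: [-0.6, -0.2, -2.8]
width: 0.0194
t 59.9 pos [0.4255 0.3409 0.2238] yaw 87.6 tilt [-0.097 -0.025 -0.995] w 0.0194 F [-0.64 -0.24 -2.79] q [-1.06  0.24  0.39  1.64 -0.13  1.37  0.88]
delta cm [ 2.22 -0.74  2.01]
spin 6.6
```

```bash
python3 -m inch '[{"translation":[0.8,-0.3,0.5],"spin":0},{"translation":[1.5,-0.3,0.7],"spin":0},{"translation":[2,-0.1,0.6],"spin":0},{"translation":[2,0,0.4],"spin":0},{"translation":[2,0,0.3],"spin":0},{"translation":[1.8,0,0.3],"spin":0},{"translation":[1,0,0.1],"spin":0},{"translation":[0.5,0,0],"spin":0},{"translation":[0,0,0],"spin":0}]';python3 go.py 0.4435 0.332 0.0695; python3 - <<'E'
from h import *
save("w27",optics.camera("wrist"))
E
```

```text
time: 61.02
ee_pos: [0.448, 0.3209, 0.0963]
eef_rot: [0.008, 0.74, -0.03, 0.672]
ft_force: [-0.4, -0.1, -3.3]
width: 0.0198
t 61.02 pos [0.448  0.3209 0.0963] yaw 87.0 tilt [-0.097 -0.029 -0.995] w 0.0198 F [-0.45 -0.08 -3.34] q [-1.    0.38  0.39  1.76 -0.19  1.14  0.98]
delta cm [ 2.68  1.17 -0.26]
```

View pics/w27.png

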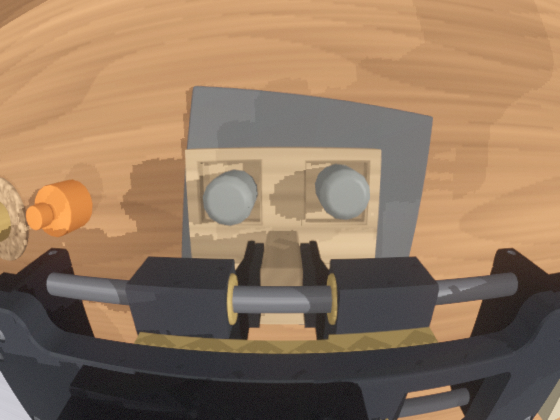

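```bash
python3 -m inch '[{"translation":[0.5,0.5,-0.1],"spin":0},{"translation":[0.5,0.5,-0.1],"spin":0},{"translation":[0.5,0.15,0],"spin":0},{"translation":[0.4,0,0],"spin":0},{"translation":[0.2,0,0],"spin":0},{"translation":[0,0,0],"spin":0}]';python3 go.py 0.4435 0.332 0.0695
```

```text
time: 61.82
ee_pos: [0.4448, 0.3339, 0.0751]
eef_rot: [0.008, 0.739, -0.029, 0.673]
ft_force: [0.3, 0.3, -4.0]
width: 0.0197
t 61.83 pos [0.4448 0.3339 0.0751] yaw 87.0 tilt [-0.095 -0.027 -0.995] w 0.0197 F [ 0.32  0.31 -3.96] q [-1.01  0.41  0.37  1.76 -0.21  1.1   0.97]
delta cm [ 0.58 -0.18 -0.06]
```

```bash
python3 -m inch '[{"translation":[0.2,-0.15,-0.1],"spin":0},{"translation":[0.2,0,0],"spin":0},{"translation":[0.15,0,0],"spin":0},{"translation":[0.1,0,0],"spin":0},{"translation":[0,0,0],"spin":0}]';python3 go.py 0.4435 0.332 0.0695
```

```text
time: 62.45
ee_pos: [0.4435, 0.332, 0.0708]
eef_rot: [0.009, 0.739, -0.029, 0.673]
ft_force: [-1.2, -0.0, -0.4]
width: 0.0199
t 62.45 pos [0.4435 0.332  0.0708] yaw 87.0 tilt [-0.095 -0.025 -0.995] w 0.0199 F [-1.16 -0.04 -0.4 ] q [-1.    0.41  0.37  1.77 -0.21  1.08  0.97]
delta cm [0.12 0.   0.01]
```

```bash
python3 -m inch '[{"translation":[0.1,0,0],"spin":0},{"translation":[0,0,0],"spin":0}]';python3 -m inch '[{"translation":[0,0,0],"spin":0},{"translation":[0,0,0],"spin":0},{"translation":[0,0,0],"spin":0},{"translation":[0,0,0],"spin":0},{"translation":[0,0,0],"spin":0}]' 0.4;python3 -m inch '[{"translation":[-1,0,-0.1],"spin":0},{"translation":[-2,0,-0.2],"spin":0},{"translation":[-2.5,0,-0.2],"spin":0},{"translation":[-2.5,0,-0.2],"spin":0},{"translation":[-2.5,0,-0.2],"spin":0},{"translation":[-2,0,0],"spin":0},{"translation":[0,0,0],"spin":0}]'; python3 go.py 0.443 0.332 0.2; python3 - <<'E'
from h import *
import pickle
st=r.read_state();im=optics.camera("wrist");pickle.dump((st,im),open("w28.pkl","wb"));save("w28",im);save("s28",optics.camera("scene"),(90,100,420,350),2.3)
E
```

```text
time: 62.7
ee_pos: [0.4434, 0.3319, 0.0705]
eef_rot: [0.009, 0.739, -0.029, 0.673]
ft_force: [-1.9, -0.8, 2.4]
width: 0.0198
time: 63.32
ee_pos: [0.4439, 0.3323, 0.0702]
eef_rot: [0.01, 0.739, -0.029, 0.673]
ft_force: [-0.7, 0.0, 0.5]
width: 0.0514
time: 64.2
ee_pos: [0.4473, 0.3359, 0.2037]
eef_rot: [0.011, 0.738, -0.028, 0.674]
ft_force: [-0.3, 0.2, 0.1]
width: 0.0522
t 64.2 pos [0.4473 0.3359 0.2037] yaw 86.9 tilt [-0.092 -0.022 -0.996] w 0.0522 F [-0.32  0.2   0.12] q [-1.03  0.28  0.4   1.63 -0.15  1.34  0.92]
delta cm [ 0.41 -0.41 -0.37]
```

View pics/w28.png

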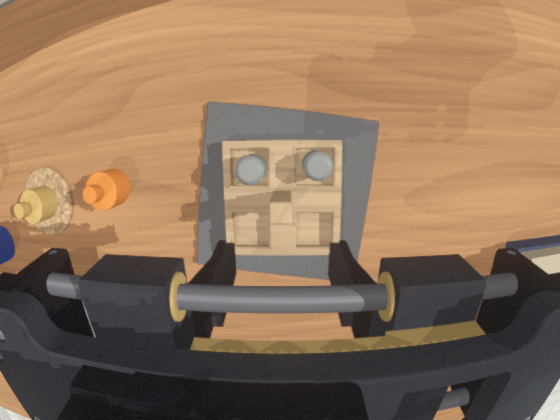

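View pics/s28.png

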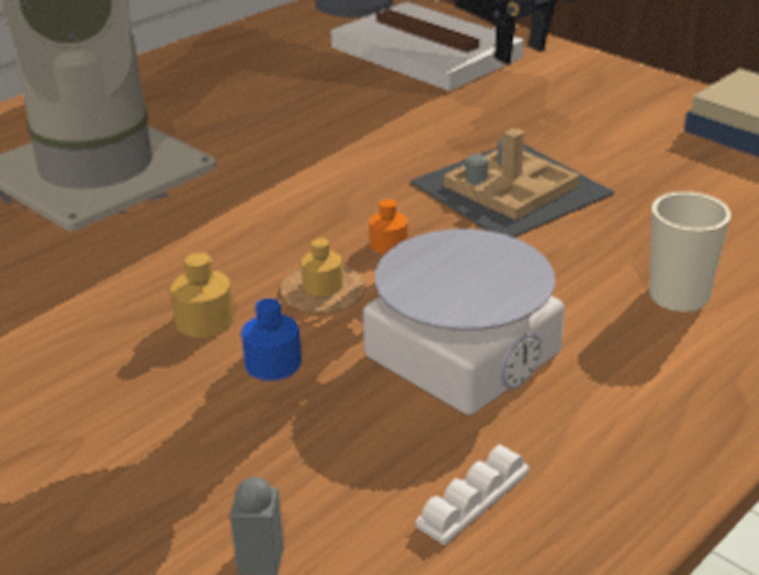

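Everything looks placed. I'll raise clear and do a last check with the top camera.

```bash
python3 -m inch '[{"translation":[-2,1,-1],"spin":0},{"translation":[-2,2.5,-1],"spin":0},{"translation":[-1,3,-1],"spin":0},{"translation":[0,3,-1],"spin":0},{"translation":[0,3,-1],"spin":0},{"translation":[0,3,-1],"spin":0},{"translation":[0,3,-1],"spin":0},{"translation":[0,1.5,0],"spin":0},{"translation":[0,0,0],"spin":0}]' 0; python3 - <<'E'
from h import *
im=optics.camera("top");save("t29",im);save("t29m",im,(95,225,195,325),6);save("t29c",im,(245,255,305,310),9)
E
```

```text
time: 65.42
ee_pos: [0.3873, 0.5431, 0.2412]
eef_rot: [0.006, 0.742, -0.034, 0.669]
ft_force: [-0.4, -0.7, -0.2]
width: 0.087
```

View pics/t29.png

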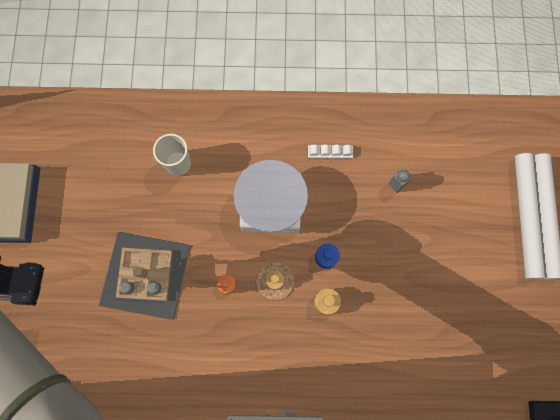

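View pics/t29m.png

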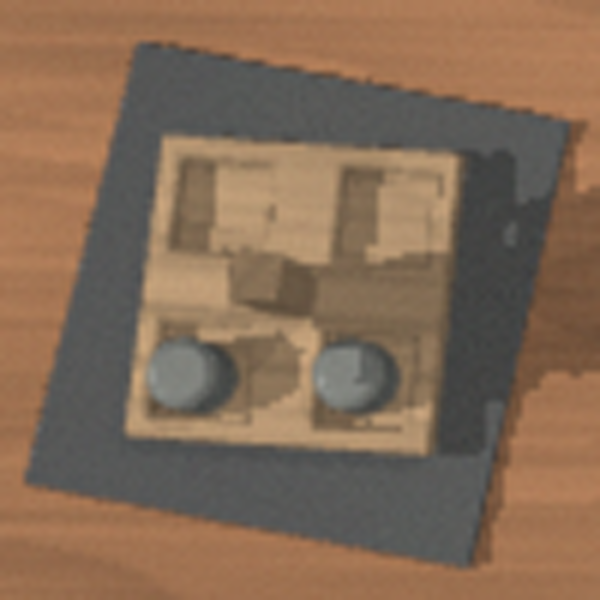

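View pics/t29c.png

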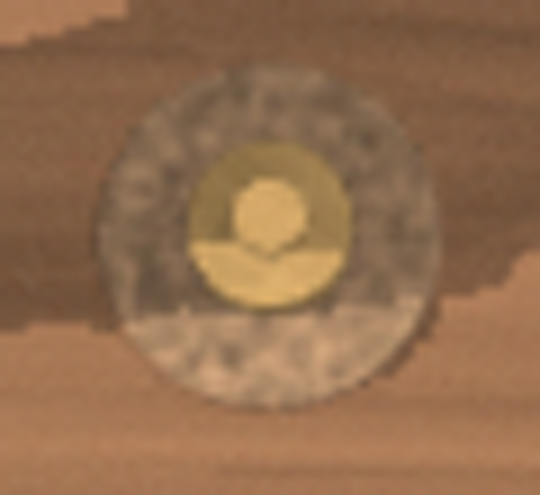

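```bash
python3 - <<'E'
from h import *
T=lambda x,y:(95+(x+.5)/6-.5,225+(y+.5)/6-.5)
for n,pts,z in(("mat",[(138,43),(572,122),(470,566),(26,484)],.005),("carr",[(163,136),(462,154),(433,457),(127,434)],.021)):
    P=np.array([plane("top",*T(*q),z)[:2] for q in pts]);print(n,P.mean(0).round(4))
from bench import close_job
print(r.read_state()["time"],close_job())
E
```

```text
mat [0.4433 0.3319]
carr [0.4444 0.3302]
the job is handed in; nothing more can be done
65.475 None
```

The job is done and handed in at 65 s of the 210 s allowed.

- **Check weight:** I set it within 3 mm of the pan centre, where it settled and the dial turned. It is back centred on its coaster.
- **Weighing:** The empty carrier went onto the pan within about 2–3 mm of centre. Only two squat seals were present. I loaded both upright into the two near wells, released them and let them settle.
- **Carrier:** I lifted the loaded carrier back onto the mat. It measures within about 2 mm of the mat's middle, with both seals still upright in their wells.

The last pictures show the pan empty with its dial back at zero. The jar, brush rest, tall seal and the look-alike weights appear where they started. The weight on the coaster took the pan down the most, about 10 mm as expected, well short of the stop.

Three things were not clean:

- **Tool tilt:** It built up to about 5.5° during the run, because the moves could not correct it. It was mostly about the jaw axis, so it did no visible harm.
- **First seal:** It shifted a few millimetres within its well before the second was placed; I did not find out why.
- **Camera bias:** The wrist camera read about 1–2 mm further in y than the fixed cameras, so I aimed between them.

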